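# Close a crate's end board with a one-handed bar clamp and take the clamp off again

### The arm

A 7-joint arm with a two-finger parallel gripper is mounted at the origin on the work surface. World frame = base frame: x ahead of the robot, y to its left, z up, the work surface at z = 0. Lengths are in m, angles in rad, forces in N, time in s.
With the tool pointing down it reaches from about 0.4 to 0.85 m from the base axis. Payload 10.4 kg.
Tool frame: the origin (TCP) lies at the very end of the fingers, on their centre line; the grasp point (between the pads) lies r.grasp_offset behind it (r.grasp_offset is the distance from the TCP to the grasp point, in m); z points along the fingers, y is the direction in which the jaws open and shut (so a half turn about z gives the same grasp; the last joint's range is limited). The gripper opens to 87 mm and grips with 3 to 60 N. Pads are 19 mm wide; open, the fingers measure 117 mm over their backs; the gripper's body (75 mm by 190 mm) begins 51 mm behind the grasp point.
Start: joints at [1.138, 0.332, -0.065, 1.46, 0.022, 1.35, -0.088], TCP at [0.249, -0.573, 0.192] pointing down, gripper open.
Joint ranges: [-2.6, 2.6], [-0.5, 2.12], [-1.47, 1.34], [0.16, 2.42], [-1.27, 4.41], [0.06, 2.06], [-2.6, 2.6]. Speed limits (rad/s): [2.22, 2.22, 2.79, 2.79, 3.14, 3.14, 3.14].

### API

Orientations are given as a unit quaternion [x, y, z, w].
In Python, from bench import read_state, cams, job, r gives the robot as it stands. The module is installed in compiled form; this text tells all that it offers.
- The arm moves only by the tool arm_command, never from a script. Its argument "increments" is a list of rows, each an object of numbers: "gripper": the opening in per cent of the stroke, from 0 (shut) to 100 (fully open); "dx", "dy", "dz": the shift along the tool's x, y, z in m; "spin": the turn about the tool's z in degrees. In form: [{"gripper": .., "dx": .., "dy": .., "dz": .., "spin": ..}, ...]. A call has exactly 8 rows; each row shifts and turns the commanded pose from where the row before left it, along the tool's axes as they then stand; what a row does not reach is not made up. A row lasts 1/8 s, in which the tool goes at most 62.5 mm and 10.7 degrees, less where a joint would pass 70% of its speed; a pose out of reach is approached as far as the arm can. A call with a gripper value outside its range is refused whole. The fingers move at their own pace and stop on an object; "grip_force" is the grip in N (left out, the last holds). Time passes only in rows, so rows that do not move let the fingers close, or fill a call up. It gives the time, the measured TCP pose, the force and the opening at its end, in the units of the state.
- read_state(): the state, without advancing time (a new reading comes with each control period).
- cams.camera(name): name is "scene" or "top" or "wrist"; returns the picture (420x560x3 uint8, red, green, blue); there is no depth.
- cams.camera_info(name): a dict with "K" (3x3 intrinsics, pixels), "rvec" (rotation vector, rad) and "tvec" (3), from world to camera coordinates, as OpenCV has them. Camera axes: x right, y down, z forward; pixel columns grow to the right and rows downward; lengths in m; the calibration is good to about 2 mm. A picture is of the moment at which its call begins: read the wrist's pose just before it. camera_info takes no time and is no camera call; for the wrist camera it gives the pose at the moment of the call.
- job.close_job(): hands the job in, once; it reports no verdict.
The state is a dict: "time": time; "joint_positions": joint angles; "joint_vel": joint speeds; "joint_torque": joint torques, N m; "ee_pos": TCP position; "eef_rot": TCP orientation; "ft_force": force on the tool from outside, world axes, zero at the start; "torque": the same for the moment, N m; "width": finger opening in m.
Only numpy, scipy, OpenCV 4.12 (cv2) and the standard library are available. Lean on these libraries where they do the work, as an engineer would, in place of code of your own. Each camera call takes 0.05 s, during which the arm holds its last target.

### The job

The end board of the wooden compartment crate has crept out on its tight dowels. Squeeze the trigger of the bar clamp that hangs over the crate, stroke by stroke, until the jaw has pressed the board fully home and nips it firmly, but do not overtighten and bruise the plywood; then press the release tab and draw the clamp head back until its jaw stands well clear of the board, and let go of it. Leave the other things on the case where they are.

Things in the scene. Friction and masses are not known exactly. Their poses are not given: they have to be found in the camera images.
- crate: Plywood crate, 220 x 240 x 95 mm high, fixed on the case. Origin: centre of its underside; +x is the clamp's closing direction (from the loose end board to the clamp's fixed jaw), z up. The clamp's steel bar (12 wide, 18 high) lies along its x at y = 0, underside 95 mm up, from x = -325 to +150 mm; the fixed jaw is hooked behind the far end.
- end_board: Loose end board at the crate's -x end: 12 mm plywood, 240 wide, 95 high. Origin: middle of the lower edge of its inner face; axes as the crate's. Slides only along x, on four tight dowels that drag with 25 N (it stays where it is left). Starts 6 to 10 mm out. Firmly nipped is 30 N or more of the jaw on the home board, trigger still squeezed; over 60 N bruises it.
- joint_line (a point): Point on the end grain of the crate's walls (crate frame x = -98 mm, y = 0, 60 mm up) where the board's inner face stops when home. Its x in the board's frame is the open gap: home is under 1.5 mm.
- board_face (a point): Point on the board's outer face, y = 0, 45 mm up, where the jaw's rubber pad (28 wide, 36 high, 10 thick, gives 1 mm per 40 N) meets it. The jaw starts 4 to 18 mm away from it.
- clamp_head: Sliding dark grey head of the clamp: jaw, housing, pistol handle, trigger, release tab. Axes as the crate's. Origin: front of the jaw's pad at the bar's underside (95 mm above the case). In its frame, mm: jaw down to z = -72; housing x -112 to -6, y +-14, top z = 40 (24 ahead of x = -50). Slides forward by hand with 4 N; back only with the tab pressed (2 N), up to 85 mm from the home board.
- handle_back (a point): Middle of the rear face of the pistol handle, 70 mm above the bar's underside. In the head's frame the handle stands at x -112 to -94, y +-13, top z = 92 mm.
- trigger (a joint): Sprung trigger, rad: 0 at rest, 0.38 fully squeezed. After 0.04 of slack it walks the head 12 mm per rad: 4 mm a full stroke, 3 while pushing the board; let go, it springs back (4 to 6 N) and the head holds. Jaw force on the home board is about 2.3 x squeeze - 6 N (16 N squeeze: 30, 20: 40, 28: 58). Board home, it goes stiff: a 20 N squeeze then stalls below 0.345, before that it goes fully.
- trigger_front (a point): Front of the rounded finger swell (6 mm radius) of the trigger, 52 mm from its hinge (head x = -70, z = 24 mm). The trigger is a light grey bar 9 thick, 20 wide, reaching 65 mm from the hinge, in front of the handle; at rest it leans 0.19 rad forward (+x), squeezed 0.19 back. At z = 76 mm the swell's front is at x = -53 at rest, -73 squeezed: 59 and 39 mm over trigger and handle.
- release_tab (a joint): Angle of the release tab, rad: 0 at rest, 0.28 pressed down fully; the head is free from about 0.05 on. Pressing takes about 4 N when slack, up to 15 N under load. Hinge at head x = -43, z = 36 mm. At rest it slopes 0.28 rad up to the front; pressed, it lies level, its top at z = 41 mm. It springs back.
- tab_top (a point): Middle of the tab's upper face, 20 mm in front of its hinge. The tab is a light grey plate 20 wide, ahead of the trigger; pressed, it spans head x -40 to -9 mm. At its rear (x -44 to -40) a cross rib stands 8 mm higher: a fingertip that keeps the tab down can push the rib back and so draw the whole head back (2 N).
- spray_bottle: Upright spray bottle, 74 mm across, 210 high, origin at its foot. Bystander.
- viewer_loose: Red and black hand-held viewer, 80 x 40 x 53 mm, origin at its underside. Bystander.
- dowel_tray: Small plywood tray with spare dowels, 160 x 110 x 45 mm, origin at its underside. Bystander.

How it is judged:
On the way, in this order (a step that is already met when the one before it is completed fails the run):
1. the board is fully home and the jaw, trigger squeezed, nips it with 30 N or more (x of joint_line in the frame of end_board below 0.0015 m and contact force between clamp_head and end_board above 30 N and value of joint trigger above 0.03 rad), for 0.1 s.
2. the release tab is pressed and the jaw lets go of the board (value of joint release_tab above 0.05 rad and contact force between clamp_head and end_board below 1 N), for 0.05 s.
At the end, for the whole second after the job is handed in: The end board is home (gap under 1.5 mm), the clamp's jaw stands at least 10 mm clear of it, the trigger and the release tab have sprung back (trigger under 0.04 rad, tab under 0.06 rad) and the head is at rest (x of joint_line in the frame of end_board below 0.0015 m and x of clamp_head in the frame of end_board below -0.022 m and value of joint trigger below 0.04 rad and value of joint release_tab below 0.06 rad and linear speed of clamp_head below 0.005 m/s); the robot touches nothing.
It fails at once if the jaw presses the board with more than 60 N (contact force between clamp_head and end_board above 60 N).
It fails at once if one of the other things on the case is moved by more than 30 mm (distance of any of spray_bottle, viewer_loose, dowel_tray from where it was at the start of the episode above 0.03 m).
It also fails if it takes over 67 s, if anything falls off the work surface, if the arm or the gripper's body presses on something with over 40 N, if the wrist force passes 120 N, or if a joint passes its speed limit or range.

## Working session

There is one attempt and no reset: what is moved stays moved. The work goes in short steps, Python scripts to look and compute and a tool call to move; the robot and the scene stay as the last step left them, time stands still between calls to the robot, and variables do not carry over. Pictures are saved under pics/ and viewed, and the job is handed in when it is done.

Besides the shell and the picture viewer there is one more tool, called in YAML: its name, and indented under it one key for each argument. arm_command: Moves the arm, as the interface text tells. Its arguments: {"type":"object","properties":{"increments":{"type":"array","items":{"type":"object","properties":{"gripper":{"type":"number"},"dx":{"type":"number"},"dy":{"type":"number"},"dz":{"type":"number"},"spin":{"type":"number"}}}},"grip_force":{"type":"number"}},"required":["increments"]}

```bash
mkdir -p pics; python3 - <<'E'
from bench import read_state,cams,r
import cv2,numpy as np
s=read_state()
for k,v in s.items(): print(k,np.round(v,4))
print(r.grasp_offset)
for n in ["scene","top","wrist"]:
    i=cams.camera_info(n);print(n,i)
    cv2.imwrite(f"pics/{n}0.png",cams.camera(n)[:,:,::-1])
E
```

```text
time 0.0
joint_positions [ 1.1384  0.3328 -0.0647  1.461   0.0216  1.3499 -0.0885]
joint_vel [ 0.0018  0.0001 -0.0004  0.0021 -0.0008  0.0001 -0.0013]
joint_torque [ 1.00000e-04 -6.23250e+01  2.45000e-02 -3.89892e+01 -6.12000e-02
  3.98000e-02  1.00000e-04]
ee_pos [ 0.2488 -0.5728  0.1908]
eef_rot [ 9.791e-01  2.035e-01 -2.000e-04 -7.000e-04]
ft_force [ 0.2755 -0.2604 -0.0168]
torque [-0.0113  0.0073  0.024 ]
width 0.0867
0.0187
scene {'K': array([[539.92040402,   0.        , 279.02494684],
       [  0.        , 539.92040402, 204.89928158],
       [  0.        ,   0.        ,   1.        ]]), 'rvec': array([ 2.10440742,  1.11553089, -0.47752659]), 'tvec': array([-0.33654297, -0.24299362,  1.91016423])}
top {'K': array([[485.46488811,   0.        , 283.58981364],
       [  0.        , 485.46488811, 209.19585533],
       [  0.        ,   0.        ,   1.        ]]), 'rvec': array([ 2.18328357, -2.18194343,  0.08674432]), 'tvec': array([0.00412594, 0.60720087, 1.34493413])}
wrist {'K': array([[359.15100974,   0.        , 281.79010436],
       [  0.        , 359.15100974, 212.86541144],
       [  0.        ,   0.        ,   1.        ]]), 'rvec': array([-2.44806573,  1.60536604,  0.20059144]), 'tvec': array([-0.6253835 , -0.02954599,  0.38936436])}
```

View pics/scene0.png

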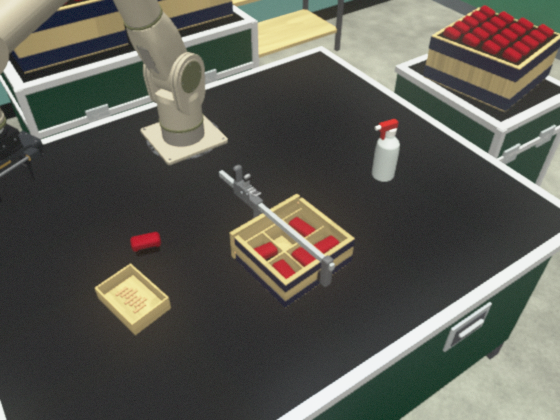

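View pics/top0.png

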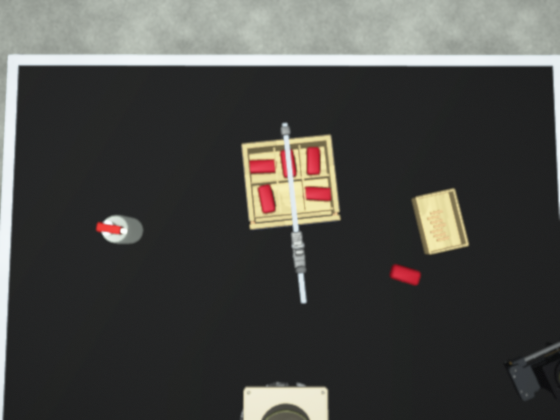

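View pics/wrist0.png

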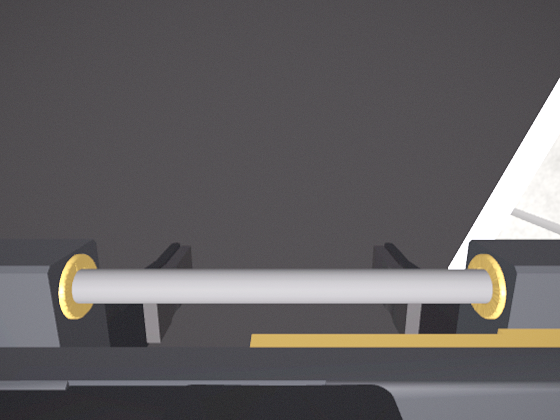

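```bash
cat > h.py <<'E'
import numpy as np,cv2
from bench import read_state,cams,r
def ray(n,uv,info=None):
    i=info or cams.camera_info(n);R=cv2.Rodrigues(np.array(i['rvec']))[0];t=np.array(i['tvec']).ravel()
    d=R.T@np.linalg.inv(i['K'])@np.array([uv[0],uv[1],1.]);return -R.T@t,d
def onz(n,uv,z,info=None):
    c,d=ray(n,uv,info);return c+d*(z-c[2])/d[2]
def proj(n,p,info=None):
    i=info or cams.camera_info(n);return cv2.projectPoints(np.array(p,float).reshape(-1,1,3),np.array(i['rvec']),np.array(i['tvec']),i['K'],None)[0].reshape(-1,2)
E
python3 - <<'E'
import cv2
a=cv2.imread('pics/top0.png')[110:310,220:360]
cv2.imwrite('pics/top0z.png',cv2.resize(a,None,fx=4,fy=3*4/3,interpolation=cv2.INTER_CUBIC)[:, :])
b=cv2.imread('pics/top0.png')[215:310,230:360]
cv2.imwrite('pics/top0y.png',cv2.resize(b,None,fx=6,fy=6,interpolation=cv2.INTER_CUBIC))
c=cv2.imread('pics/scene0.png')[150:300,200:370]
cv2.imwrite('pics/scene0z.png',cv2.resize(c,None,fx=4,fy=4,interpolation=cv2.INTER_CUBIC))
E
```

```text
(no output)
```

View pics/top0y.png

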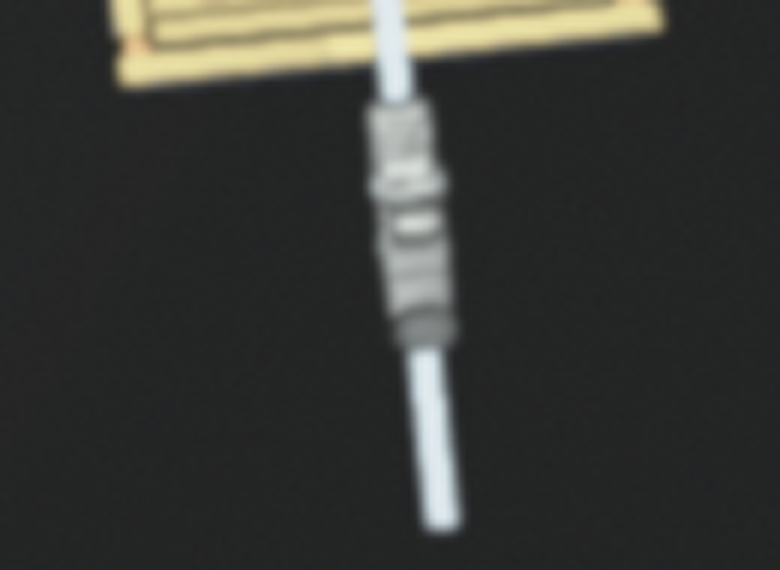

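View pics/scene0z.png

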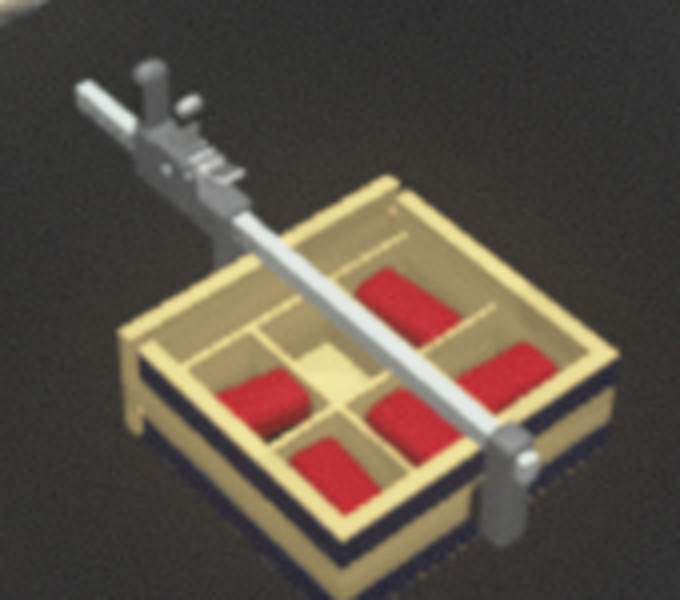

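```bash
python3 - <<'E'
from h import *
im=cams.camera  # no call
f=lambda x,y,z:onz('top',(230+(x+.0)/6-.4,215+y/6-.4),z)
e=f(443,530,.113);b=f(396,97,.113);print('bar end',e,'near',b)
far=onz('top',(285.5,124),.117);print('far',far)
d=far-e;print(np.linalg.norm(d[:2]),np.degrees(np.arctan2(d[1],d[0])))
d=b-e;print(np.degrees(np.arctan2(d[1],d[0])))
print('handle',f(427,325,.187),'rear',f(429,347,.187))
print('trig',f(416,225,.183))
print('head front',f(400,100,.119))
print('board outer edge L,R',f(122,87,.095),f(664,33,.095))
print('board inner', f(140,55,.095),f(640,5,.095))
E
```

```text
bar end [ 0.35624475 -0.04698264  0.113     ] near [ 0.54345778 -0.02690805  0.113     ]
far [ 8.27443468e-01 -3.01201414e-04  1.17000000e-01]
0.47350542953269203 5.657804172931721
6.12035791051912
handle [ 0.44763345 -0.03752029  0.187     ] rear [ 0.43868437 -0.03831952  0.187     ]
trig [ 0.4884004  -0.03322451  0.183     ]
head front [ 0.5419531  -0.02848927  0.119     ]
board outer edge L,R [0.54841989 0.09420911 0.095     ] [ 0.57256919 -0.14657188  0.095     ]
board inner [0.56263546 0.08629942 0.095     ] [ 0.58503513 -0.13599859  0.095     ]
```

```bash
cat >> h.py <<'E'
from scipy.spatial.transform import Rotation as Ro
def rows(target,head,n,start=None):
    """n rows to target xyz with tool x heading (deg), printing tool-axis increments"""
    s=read_state();p=np.array(s['ee_pos']);R=Ro.from_quat(s['eef_rot']).as_matrix()
    h0=np.degrees(np.arctan2(R[1,0],R[0,0]));dh=(head-h0+180)%360-180
    print('h0',h0,'dh',dh)
    step=(np.array(target)-p)/n
    for k in range(n):
        a=np.radians(h0+dh*k/n);x=np.array([np.cos(a),np.sin(a),0]);y=np.array([np.sin(a),-np.cos(a),0])
        print(k,'dx %.4f dy %.4f dz %.4f spin %.2f'%(step@x,step@y,-step[2],-dh/n))
E
python3 -c "
from h import *
rows([.468,-.036,.33],95.8,14)
s=read_state();R=Ro.from_quat(s['eef_rot']).as_matrix();i=cams.camera_info('wrist');c,d=ray('wrist',(280,210));print(R.T@(c-s['ee_pos']),R.T@d)"
```

```text
h0 23.48161281545009 dh 72.31838718454992
0 dx 0.0296 dy -0.0289 dz -0.0099 spin -5.17
1 dx 0.0321 dy -0.0262 dz -0.0099 spin -5.17
2 dx 0.0343 dy -0.0232 dz -0.0099 spin -5.17
3 dx 0.0363 dy -0.0200 dz -0.0099 spin -5.17
4 dx 0.0379 dy -0.0166 dz -0.0099 spin -5.17
5 dx 0.0393 dy -0.0131 dz -0.0099 spin -5.17
6 dx 0.0403 dy -0.0095 dz -0.0099 spin -5.17
7 dx 0.0410 dy -0.0059 dz -0.0099 spin -5.17
8 dx 0.0414 dy -0.0022 dz -0.0099 spin -5.17
9 dx 0.0414 dy 0.0016 dz -0.0099 spin -5.17
10 dx 0.0411 dy 0.0053 dz -0.0099 spin -5.17
11 dx 0.0404 dy 0.0090 dz -0.0099 spin -5.17
12 dx 0.0395 dy 0.0126 dz -0.0099 spin -5.17
13 dx 0.0382 dy 0.0161 dz -0.0099 spin -5.17
[ 0.06708085  0.00063271 -0.19369834] [-0.23781968 -0.00398868  0.97134669]
```

arm_command:
  increments:
    - {"dx": 0.03, "dy": -0.029, "dz": -0.01, "spin": -5.2, "gripper": 100}
    - {"dx": 0.032, "dy": -0.026, "dz": -0.01, "spin": -5.2, "gripper": 100}
    - {"dx": 0.034, "dy": -0.023, "dz": -0.01, "spin": -5.2, "gripper": 100}
    - {"dx": 0.036, "dy": -0.02, "dz": -0.01, "spin": -5.2, "gripper": 100}
    - {"dx": 0.038, "dy": -0.017, "dz": -0.01, "spin": -5.2, "gripper": 100}
    - {"dx": 0.039, "dy": -0.013, "dz": -0.01, "spin": -5.2, "gripper": 100}
    - {"dx": 0.04, "dy": -0.0095, "dz": -0.01, "spin": -5.2, "gripper": 100}
    - {"dx": 0.041, "dy": -0.006, "dz": -0.01, "spin": -5.2, "gripper": 100}
  grip_force: 20

```text
time: 1.15
ee_pos: [0.3731, -0.2655, 0.2718]
eef_rot: [0.842, 0.539, -0.0, 0.0]
ft_force: [0.9, 0.6, -0.3]
width: 0.0871
```

arm_command:
  increments:
    - {"dx": 0.041, "dy": -0.002, "dz": -0.01, "spin": -5.2, "gripper": 100}
    - {"dx": 0.041, "dy": 0.002, "dz": -0.01, "spin": -5.2, "gripper": 100}
    - {"dx": 0.041, "dy": 0.005, "dz": -0.01, "spin": -5.2, "gripper": 100}
    - {"dx": 0.04, "dy": 0.009, "dz": -0.01, "spin": -5.2, "gripper": 100}
    - {"dx": 0.039, "dy": 0.013, "dz": -0.01, "spin": -5.2, "gripper": 100}
    - {"dx": 0.038, "dy": 0.016, "dz": -0.01, "spin": -5.2, "gripper": 100}
    - {"gripper": 100}
    - {"gripper": 100}

```text
validation failed for argument at $.in...
```

```bash
python3 - <<'E'
from h import *
s=read_state();print(s['time'],s['ee_pos'],s['ft_force'],s['joint_positions'])
rows([.468,-.036,.33],95.8,1)
i=cams.camera_info('wrist');cv2.imwrite('pics/w1.png',cams.camera('wrist')[:,:,::-1])
import pickle;pickle.dump(i,open('w1.pkl','wb'))
E
```

```text
1.15 [ 0.37311421 -0.26552996  0.27176727] [ 0.92543291  0.57457967 -0.3015455 ] [ 0.88948436 -0.05527026 -0.35202245  1.72884561 -0.01894666  1.46470594
  0.1079547 ]
h0 65.24770536732451 dh 30.552294632675483
0 dx 0.2482 dy -0.0099 dz -0.0582 spin -30.55
```

View pics/w1.png

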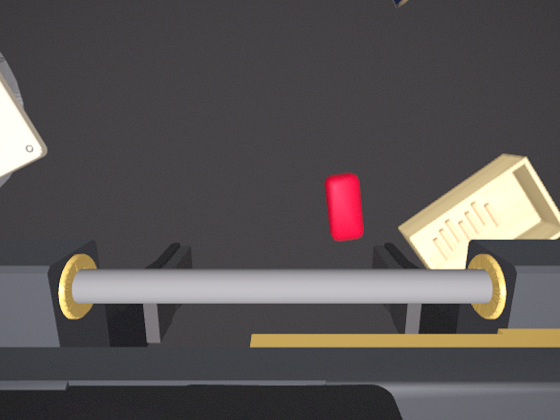

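arm_command:
  increments:
    - {"dx": 0.041, "dy": -0.002, "dz": -0.01, "spin": -5.1, "gripper": 100}
    - {"dx": 0.041, "dy": 0.002, "dz": -0.01, "spin": -5.1, "gripper": 100}
    - {"dx": 0.041, "dy": 0.005, "dz": -0.01, "spin": -5.1, "gripper": 100}
    - {"dx": 0.04, "dy": 0.009, "dz": -0.01, "spin": -5.1, "gripper": 100}
    - {"dx": 0.039, "dy": 0.013, "dz": -0.01, "spin": -5.1, "gripper": 100}
    - {"dx": 0.038, "dy": 0.016, "dz": -0.01, "spin": -5.1, "gripper": 100}
    - {"dx": 0, "dy": 0, "dz": 0, "spin": 0, "gripper": 100}
    - {"dx": 0, "dy": 0, "dz": 0, "spin": 0, "gripper": 100}

```text
time: 2.2
ee_pos: [0.4663, -0.0395, 0.3312]
eef_rot: [0.672, 0.741, -0.0, -0.0]
ft_force: [-0.1, 0.0, -0.3]
width: 0.0869
```

```bash
python3 - <<'E'
from h import *
s=read_state();print(s['time'],s['ee_pos'],s['ft_force'],s['joint_positions'])
rows([.468,-.036,.33],95.8,1)
i=cams.camera_info('wrist');cv2.imwrite('pics/w2.png',cams.camera('wrist')[:,:,::-1])
import pickle;pickle.dump(i,open('w2.pkl','wb'))
E
```

```text
2.2 [ 0.46634689 -0.03945083  0.3311557 ] [-0.09635976  0.02609114 -0.30567311] [ 0.63235156 -0.02820243 -0.62126934  1.57938336 -0.01617366  1.58575152
  0.10871628]
h0 95.5965281321704 dh 0.2034718678295917
0 dx 0.0033 dy 0.0020 dz 0.0012 spin -0.20
```

View pics/w2.png

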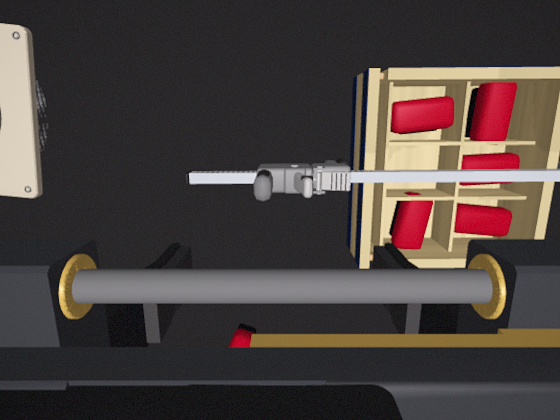

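```bash
python3 - <<'E'
import cv2
b=cv2.imread('pics/w2.png')[140:220,180:390]
cv2.imwrite('pics/w2z.png',cv2.resize(b,None,fx=3.8,fy=3.8,interpolation=cv2.INTER_CUBIC))
c=cv2.imread('pics/w2.png')[150:210,240:380]
cv2.imwrite('pics/w2y.png',cv2.resize(c,None,fx=5.5,fy=5.5,interpolation=cv2.INTER_CUBIC))
E
```

```text
(no output)
```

View pics/w2y.png

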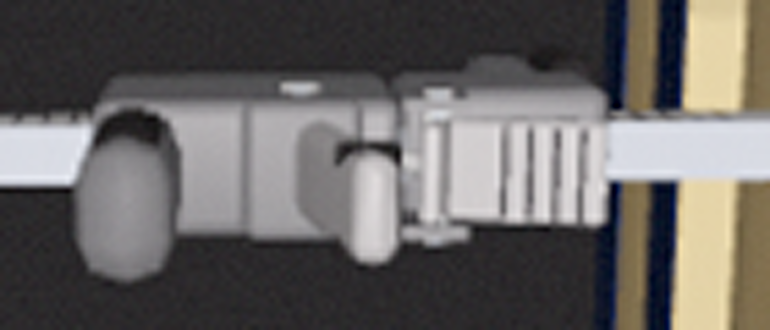

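View pics/w2z.png

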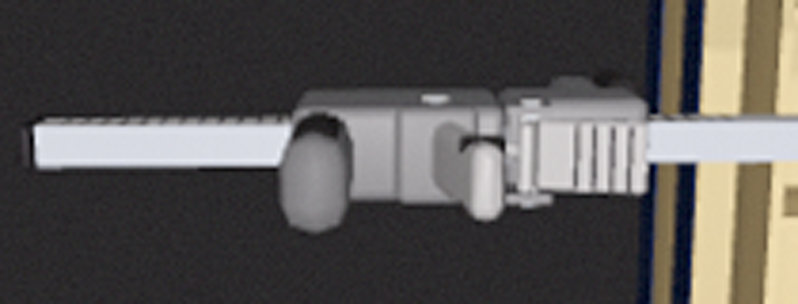

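```bash
python3 - <<'E'
from h import *
import pickle
i=pickle.load(open('w2.pkl','rb'))
f=lambda x,y,z:onz('w',(240+(x+.5)/5.5-.5,150+(y+.5)/5.5-.5),z,i)
g=lambda x,y,z:onz('w',(180+(x+.5)/3.8-.5,140+(y+.5)/3.8-.5),z,i)
a=np.radians(5.8);
e=g(36,144,.113);b=f(650,149,.113)
# refine yaw with far bar
far=onz('w',(555,176),.113,i)
d=far-e;yaw=np.arctan2(d[1],d[0]);print('bar end',e,'yaw',np.degrees(yaw),np.degrees(np.arctan2(*(b-e)[1::-1])))
u=np.array([np.cos(yaw),np.sin(yaw)]);v=np.array([-u[1],u[0]])
O=e[:2]+.325*u;print('crate O',O)
def cr(p):return (p[:2]-O)@u*1000,(p[:2]-O)@v*1000
for nme,p,off in [('handle rear',f(75,205,.18),-112),('handle front',f(181,205,.18),-94),('trigger right',f(400,205,.178),-53),('tab front',f(607,170,.145),-11.7),('housing rear top',f(97,110,.135),-112)]:
    c=cr(p);print(nme,c,'-> head',c[0]-off)
for nme,p in [('board out top',f(622,300,.095)),('b2',f(625,20,.095)),('board dark edge',f(610,20,.095)),('light edge',f(685,20,.095))]: print(nme,cr(p))
for q in [(363,80),(368,80),(380,80),(385,80),(352,80)]: print(q,cr(onz('w',q,.095,i)))
E
```

```text
bar end [ 0.35993104 -0.04630836  0.113     ] yaw 5.847026578704782 5.895172112935194
crate O [ 0.6832402  -0.01319969]
handle rear (np.float64(-245.73289932845114), np.float64(0.7152775107599932)) -> head -133.73289932845114
handle front (np.float64(-226.98437300273167), np.float64(0.6369382245410787)) -> head -132.98437300273167
trigger right (np.float64(-188.08452851234745), np.float64(0.11713763527623311)) -> head -135.08452851234745
tab front (np.float64(-145.26563725063463), np.float64(0.9204174141982601)) -> head -133.56563725063464
housing rear top (np.float64(-244.62400382451614), np.float64(11.68978701457951)) -> head -132.62400382451614
board out top (np.float64(-131.17621990667345), np.float64(-36.4215573063916))
b2 (np.float64(-133.2722625582386), np.float64(25.43445991028583))
board dark edge (np.float64(-136.50265699572267), np.float64(25.44817353542471))
light edge (np.float64(-120.35102993087008), np.float64(25.37960687483984))
(363, 80) (np.float64(-125.90341772840965), np.float64(107.21570496276145))
(368, 80) (np.float64(-120.26192763501274), np.float64(107.19099254525366))
(380, 80) (np.float64(-106.72278086544334), np.float64(107.13168462445083))
(385, 80) (np.float64(-101.08164864352095), np.float64(107.10697377459078))
(352, 80) (np.float64(-138.31506646307668), np.float64(107.27007390437325))
```

```bash
cat >> h.py <<'E'
YAW=np.radians(5.85);U=np.array([np.cos(YAW),np.sin(YAW)]);V=np.array([-U[1],U[0]]);O=np.array([.6832,-.0132])
def W(cx,cy=0,z=0): return np.r_[O+U*cx/1000+V*cy/1000,z]
def tcp():
    s=read_state();p=np.array(s['ee_pos']);f=np.array(s['ft_force'])
    print('t %.2f crate x %.1f y %.1f z %.1f  fu %.1f fv %.1f fz %.1f width %.1f'%(s['time'],(p[:2]-O)@U*1e3,(p[:2]-O)@V*1e3,p[2]*1e3,f[:2]@U,f[:2]@V,f[2],s['width']*1e3))
E
python3 -c "
from h import *
tcp();rows(W(-216,0.3,.153),95.85,1)"
```

```text
t 2.25 crate x -218.6 y -4.4 z 331.1  fu 0.2 fv -0.5 fz -0.2 width 87.0
h0 95.53840791200797 dh 0.3115920879920395
0 dx 0.0048 dy 0.0025 dz 0.1781 spin -0.31
```

arm_command:
  increments:
    - {"dx": 0.005, "dy": 0.0025, "dz": 0.02, "spin": -0.3, "gripper": 100}
    - {"dx": 0, "dy": 0, "dz": 0.036, "spin": 0, "gripper": 100}
    - {"dx": 0, "dy": 0, "dz": 0.036, "spin": 0, "gripper": 100}
    - {"dx": 0, "dy": 0, "dz": 0.036, "spin": 0, "gripper": 100}
    - {"dx": 0, "dy": 0, "dz": 0.03, "spin": 0, "gripper": 100}
    - {"dx": 0, "dy": 0, "dz": 0.015, "spin": 0, "gripper": 100}
    - {"dx": 0, "dy": 0, "dz": 0.005, "spin": 0, "gripper": 100}
    - {"dx": 0, "dy": 0, "dz": 0, "spin": 0, "gripper": 100}

```text
time: 3.25
ee_pos: [0.4689, -0.0337, 0.1541]
eef_rot: [0.669, 0.743, 0.0, 0.0]
ft_force: [0.1, -0.1, 0.4]
width: 0.0866
```

```bash
python3 - <<'E'
from h import *
tcp()
cv2.imwrite('pics/w3.png',cams.camera('wrist')[:,:,::-1])
c=cams.camera('scene')[140:260,190:330,::-1]
cv2.imwrite('pics/s3.png',cv2.resize(c,None,fx=5,fy=5,interpolation=cv2.INTER_CUBIC))
tcp()
E
```

```text
t 3.25 crate x -215.2 y 1.5 z 154.1  fu 0.1 fv -0.1 fz 0.4 width 86.6
t 3.35 crate x -215.0 y 1.6 z 154.5  fu -1.1 fv -0.8 fz -0.9 width 87.1
```

View pics/w3.png

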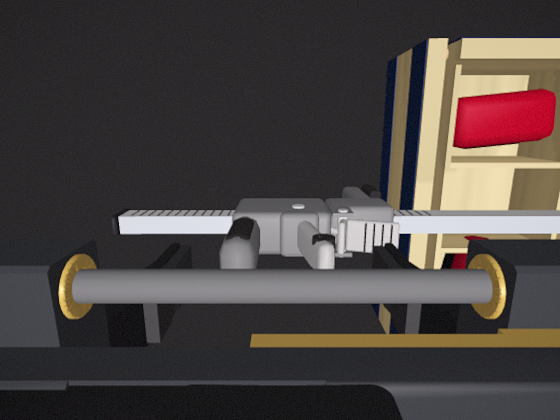

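View pics/s3.png

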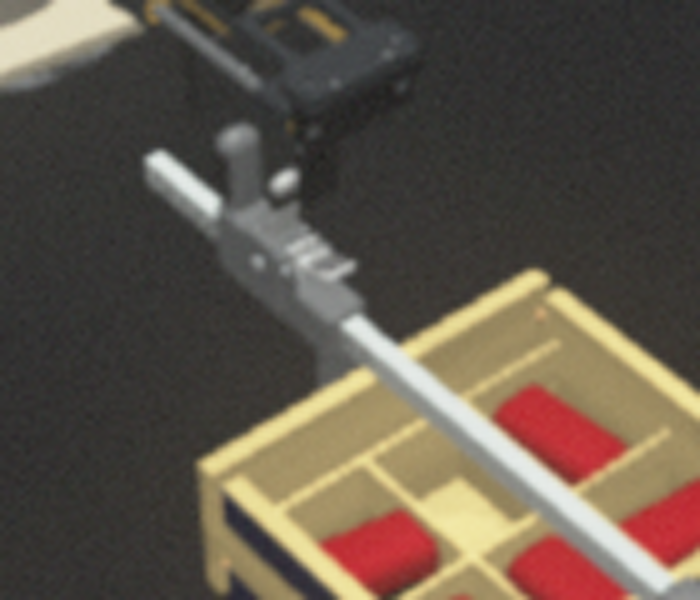

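```bash
python3 - <<'E'
from h import *
s=read_state();p=np.array(s['ee_pos'])
pts={'tcp':p,'up70':p+[0,0,.07],'Ffront':p+np.r_[U*.0435,0],'Frear':p-np.r_[U*.0435,0],'handletop':W(-133.5-103,0,.187),'trigtop':W(-133.5-58,0,.183),'bar end':W(-325,0,.113),'bartop@h':W(-236,0,.113)}
for k,q in pts.items(): print(k,proj('wrist',q),(proj('scene',q)[0]-[190,140])*5)
E
```

```text
tcp [[280.72562819 241.80878588]] [265.12437649 191.40520301]
up70 [[280.45576776 301.77013968]] [259.3103333   93.23248757]
Ffront [[357.26447126 241.92973085]] [313.0596844  231.00776668]
Frear [[204.12486735 241.68774306]] [218.6980106  153.04927725]
handletop [[235.85900858 266.82282824]] [236.66417184 128.68579934]
trigtop [[328.26861029 263.76787984]] [286.46453673 174.52096101]
bar end [[119.10944672 223.97329843]] [153.43952976 152.61898853]
bartop@h [[249.90671669 224.19211302]] [243.92246454 229.0781985 ]
```

arm_command:
  increments:
    - {"dx": -0.0012, "dy": -0.0008, "dz": 0.001, "spin": 0, "gripper": 70}
    - {"dx": 0, "dy": 0, "dz": 0, "spin": 0, "gripper": 64}
    - {"dx": 0, "dy": -0.001, "dz": 0, "spin": 0, "gripper": 60}
    - {"dx": 0, "dy": -0.001, "dz": 0, "spin": 0, "gripper": 56}
    - {"dx": 0, "dy": -0.001, "dz": 0, "spin": 0, "gripper": 52}
    - {"dx": 0, "dy": -0.001, "dz": 0, "spin": 0, "gripper": 48}
    - {"dx": 0, "dy": -0.001, "dz": 0, "spin": 0, "gripper": 44}
    - {"dx": 0, "dy": 0, "dz": 0, "spin": 0, "gripper": 42}
  grip_force: 20

```text
time: 4.35
ee_pos: [0.4627, -0.0352, 0.1532]
eef_rot: [0.669, 0.743, -0.0, 0.0]
ft_force: [-7.4, 0.0, 8.5]
width: 0.0379
```

```bash
python3 - <<'E'
from h import *
tcp()
i=cams.camera_info('wrist')
cv2.imwrite('pics/w4.png',cams.camera('wrist')[:,:,::-1])
tcp()
E
```

```text
t 4.35 crate x -221.6 y 0.5 z 153.2  fu -7.3 fv 0.8 fz 8.5 width 37.9
t 4.40 crate x -221.6 y 0.5 z 153.2  fu -6.4 fv 0.3 fz 8.3 width 37.2
```

View pics/w4.png

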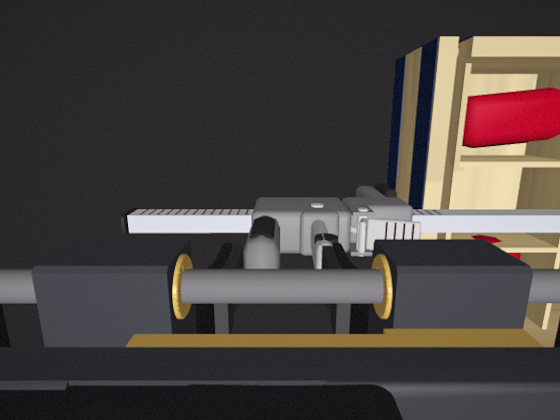

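arm_command:
  increments:
    - {"dx": 0, "dy": 0.004, "dz": 0, "spin": 0, "gripper": 76}
    - {"dx": 0, "dy": 0.004, "dz": 0, "spin": 0, "gripper": 76}
    - {"dx": 0, "dy": 0.003, "dz": 0, "spin": 0, "gripper": 74}
    - {"dx": 0, "dy": 0, "dz": 0, "spin": 0, "gripper": 66}
    - {"dx": 0, "dy": -0.002, "dz": 0, "spin": 0, "gripper": 58}
    - {"dx": 0, "dy": -0.002, "dz": 0, "spin": 0, "gripper": 50}
    - {"dx": 0, "dy": -0.002, "dz": 0, "spin": 0, "gripper": 43}
    - {"dx": 0, "dy": 0, "dz": 0, "spin": 0, "gripper": 42}
  grip_force: 20

```text
time: 5.4
ee_pos: [0.4674, -0.0348, 0.1532]
eef_rot: [0.669, 0.743, -0.0, 0.0]
ft_force: [-6.3, 1.0, 9.8]
width: 0.0382
```

```bash
python3 - <<'E'
from h import *
tcp()
i=cams.camera_info('wrist')
cv2.imwrite('pics/w5.png',cams.camera('wrist')[:,:,::-1])
tcp()
E
```

```text
t 5.40 crate x -216.9 y 0.5 z 153.2  fu -6.1 fv 1.7 fz 9.8 width 38.2
t 5.45 crate x -216.9 y 0.5 z 153.2  fu -7.2 fv 0.4 fz 9.2 width 37.6
```

View pics/w5.png

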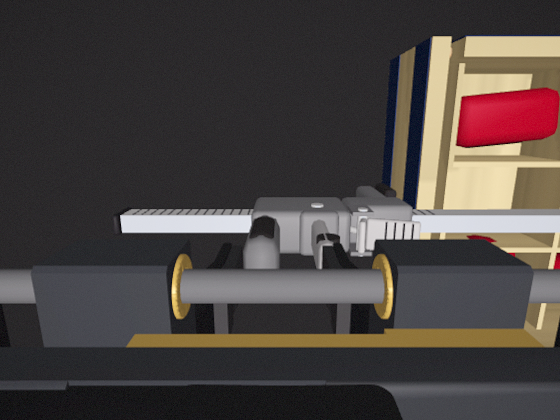

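arm_command:
  increments:
    - {"dx": 0, "dy": 0.004, "dz": 0, "spin": 0, "gripper": 76}
    - {"dx": 0, "dy": 0.004, "dz": 0, "spin": 0, "gripper": 76}
    - {"dx": 0, "dy": 0.002, "dz": 0, "spin": 0, "gripper": 74}
    - {"dx": 0, "dy": 0, "dz": 0, "spin": 0, "gripper": 66}
    - {"dx": 0, "dy": -0.002, "dz": 0, "spin": 0, "gripper": 58}
    - {"dx": 0, "dy": -0.002, "dz": 0, "spin": 0, "gripper": 50}
    - {"dx": 0, "dy": -0.002, "dz": 0, "spin": 0, "gripper": 43}
    - {"dx": 0, "dy": 0, "dz": 0, "spin": 0, "gripper": 42}
  grip_force: 20

```text
time: 6.45
ee_pos: [0.4714, -0.0344, 0.1532]
eef_rot: [0.669, 0.743, -0.0, 0.0]
ft_force: [-7.3, -0.1, 10.4]
width: 0.0384
```

```bash
python3 - <<'E'
from h import *
tcp()
E
```

```text
t 6.45 crate x -212.9 y 0.5 z 153.2  fu -7.3 fv 0.6 fz 10.4 width 38.4
```

arm_command:
  increments:
    - {"dx": 0, "dy": 0.004, "dz": 0, "spin": 0, "gripper": 76}
    - {"dx": 0, "dy": 0.004, "dz": 0, "spin": 0, "gripper": 76}
    - {"dx": 0, "dy": 0.002, "dz": 0, "spin": 0, "gripper": 74}
    - {"dx": 0, "dy": 0, "dz": 0, "spin": 0, "gripper": 66}
    - {"dx": 0, "dy": -0.002, "dz": 0, "spin": 0, "gripper": 58}
    - {"dx": 0, "dy": -0.002, "dz": 0, "spin": 0, "gripper": 50}
    - {"dx": 0, "dy": -0.003, "dz": 0, "spin": 0, "gripper": 43}
    - {"dx": 0, "dy": 0, "dz": 0, "spin": 0, "gripper": 42}
  grip_force: 20

```text
time: 7.45
ee_pos: [0.4734, -0.0342, 0.1532]
eef_rot: [0.669, 0.743, -0.001, -0.001]
ft_force: [-15.6, 0.2, 15.6]
width: 0.0386
```

```bash
python3 - <<'E'
from h import *
tcp()
cv2.imwrite('pics/w6.png',cams.camera('wrist')[:,:,::-1])
E
```

```text
t 7.45 crate x -210.8 y 0.5 z 153.2  fu -15.5 fv 1.8 fz 15.6 width 38.6
```

View pics/w6.png

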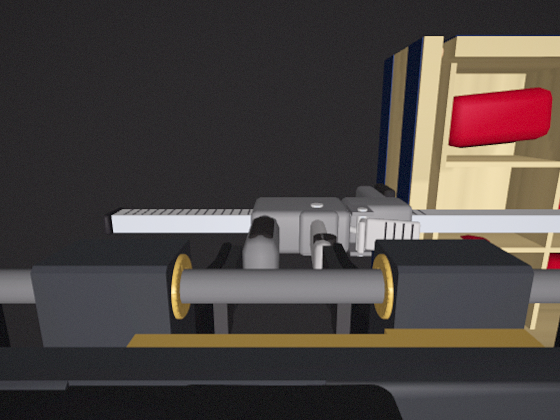

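arm_command:
  increments:
    - {"dx": 0, "dy": 0.004, "dz": 0, "spin": 0, "gripper": 76}
    - {"dx": 0, "dy": 0.004, "dz": 0, "spin": 0, "gripper": 76}
    - {"dx": 0, "dy": 0.002, "dz": 0, "spin": 0, "gripper": 74}
    - {"dx": 0, "dy": -0.001, "dz": 0, "spin": 0, "gripper": 66}
    - {"dx": 0, "dy": -0.002, "dz": 0, "spin": 0, "gripper": 58}
    - {"dx": 0, "dy": -0.003, "dz": 0, "spin": 0, "gripper": 50}
    - {"dx": 0, "dy": -0.002, "dz": 0, "spin": 0, "gripper": 43}
    - {"dx": 0, "dy": 0, "dz": 0, "spin": 0, "gripper": 42}
  grip_force: 20

```text
time: 8.5
ee_pos: [0.4751, -0.034, 0.1531]
eef_rot: [0.669, 0.743, -0.001, -0.001]
ft_force: [-18.6, -0.7, 17.6]
width: 0.0383
```

```bash
python3 - <<'E'
from h import *
tcp()
E
```

```text
t 8.50 crate x -209.2 y 0.5 z 153.1  fu -18.6 fv 1.2 fz 17.6 width 38.3
```

arm_command:
  increments:
    - {"dx": 0, "dy": -0.0005, "dz": 0, "spin": 0, "gripper": 42}
    - {"dx": 0, "dy": -0.0005, "dz": 0, "spin": 0, "gripper": 42}
    - {"dx": 0, "dy": 0, "dz": 0, "spin": 0, "gripper": 42}
    - {"dx": 0, "dy": 0, "dz": 0, "spin": 0, "gripper": 42}
    - {"dx": 0, "dy": 0, "dz": 0, "spin": 0, "gripper": 42}
    - {"dx": 0, "dy": 0, "dz": 0, "spin": 0, "gripper": 42}
    - {"dx": 0, "dy": 0, "dz": 0, "spin": 0, "gripper": 42}
    - {"dx": 0, "dy": 0, "dz": 0, "spin": 0, "gripper": 42}
  grip_force: 20

```text
time: 9.5
ee_pos: [0.4744, -0.0341, 0.1531]
eef_rot: [0.669, 0.743, -0.001, -0.001]
ft_force: [-15.9, -0.3, 14.3]
width: 0.0367
```

```bash
python3 - <<'E'
from h import *
tcp()
cv2.imwrite('pics/w7.png',cams.camera('wrist')[:,:,::-1])
E
```

```text
t 9.50 crate x -209.9 y 0.5 z 153.1  fu -15.8 fv 1.4 fz 14.3 width 36.7
```

View pics/w7.png

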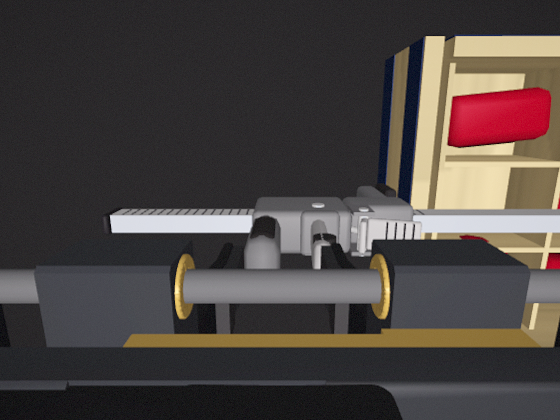

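arm_command:
  increments:
    - {"dx": 0, "dy": 0.004, "dz": 0, "spin": 0, "gripper": 76}
    - {"dx": 0, "dy": 0.004, "dz": 0, "spin": 0, "gripper": 76}
    - {"dx": 0, "dy": 0.001, "dz": 0, "spin": 0, "gripper": 74}
    - {"dx": 0, "dy": -0.001, "dz": 0, "spin": 0, "gripper": 66}
    - {"dx": 0, "dy": -0.003, "dz": 0, "spin": 0, "gripper": 57}
    - {"dx": 0, "dy": -0.002, "dz": 0, "spin": 0, "gripper": 48}
    - {"dx": 0, "dy": -0.002, "dz": 0, "spin": 0, "gripper": 40}
    - {"dx": 0, "dy": 0, "dz": 0, "spin": 0, "gripper": 36}
  grip_force: 20

```text
time: 10.55
ee_pos: [0.4745, -0.0341, 0.1531]
eef_rot: [0.669, 0.743, -0.002, -0.001]
ft_force: [-20.4, 0.2, 19.7]
width: 0.0343
```

```bash
python3 - <<'E'
from h import *
tcp()
E
```

```text
t 10.55 crate x -209.7 y 0.5 z 153.1  fu -20.2 fv 2.3 fz 19.7 width 34.3
```

```bash
python3 - <<'E'
from h import *
s=read_state();print(Ro.from_quat(s['eef_rot']).as_matrix().round(4), s['torque'])
c=cams.camera('scene')[140:260,190:330,::-1]
cv2.imwrite('pics/s8.png',cv2.resize(c,None,fx=5,fy=5,interpolation=cv2.INTER_CUBIC))
w=cams.camera('wrist')[190:290,200:440,::-1]
cv2.imwrite('pics/w8.png',cv2.resize(w,None,fx=3.3,fy=3.3,interpolation=cv2.INTER_CUBIC))
E
```

```text
[[-1.037e-01  9.946e-01 -4.500e-03]
 [ 9.946e-01  1.037e-01 -1.200e-03]
 [-7.000e-04 -4.600e-03 -1.000e+00]] [ 0.05180853  3.61793169 -0.0106339 ]
```

View pics/s8.png

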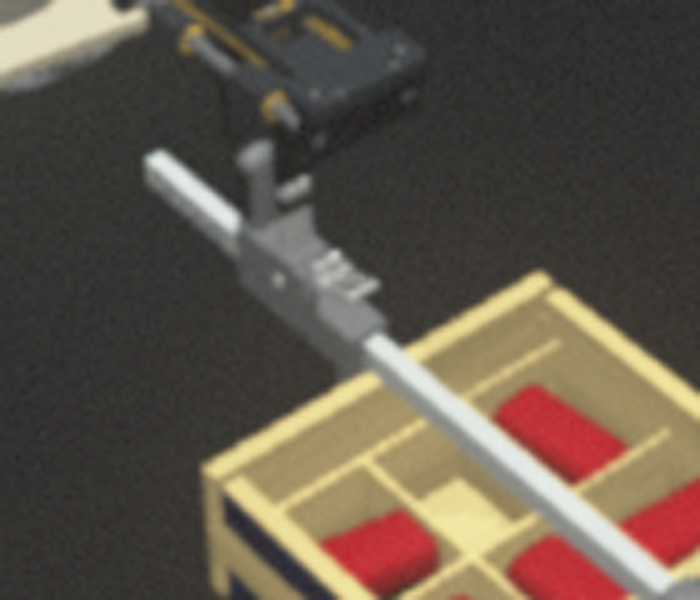

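View pics/w8.png

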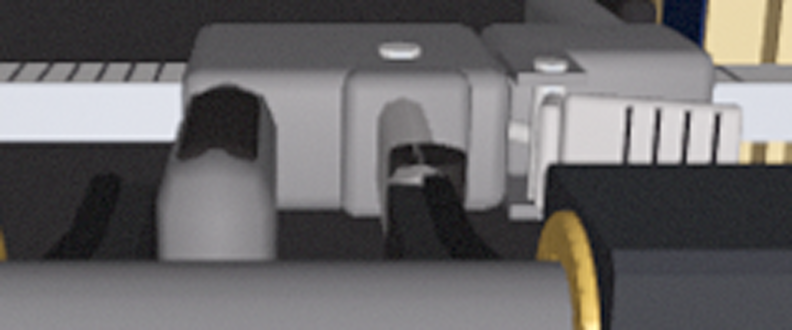

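```bash
python3 - <<'E'
from h import *
tcp()
s=read_state();p=np.array(s['ee_pos']);w=s['width']/2
H=-115
def pr(n,q): print(n,((proj('wrist',q)[0]-[200,190])*3.3).round())
for sg,n in ((-1,'rear'),(1,'front')):
  for lat in (9.5,-9.5):
    for z in (0,.03,):
      pr((n,lat,z,'inner'),p+np.r_[U*sg*w+V*lat/1000,z]); 
      pr((n,lat,z,'outer'),p+np.r_[U*sg*(w+.015)+V*lat/1000,z]); 
for x,y,z,n in ((-112,13,92,'handle rear top L'),(-94,13,92,'handle front top L'),(-94,0,92,'handle front top C'),(-112,13,40,'base'),(-9,10,41,'tab front pressed'),(-112,14,40,'housing rear'),(-6,14,24,'hous front')):
    pr(n,W(H+x,y,.095+z/1000))
E
```

```text
t 10.65 crate x -210.2 y 0.5 z 153.0  fu -21.0 fv 1.6 fz 20.9 width 32.4
('rear', 9.5, 0, 'inner') [171. 118.]
('rear', 9.5, 0, 'outer') [ 83. 117.]
('rear', 9.5, 0.03, 'inner') [154. 176.]
('rear', 9.5, 0.03, 'outer') [ 51. 175.]
('rear', -9.5, 0, 'inner') [173. 222.]
('rear', -9.5, 0, 'outer') [ 87. 222.]
('rear', -9.5, 0.03, 'inner') [156. 296.]
('rear', -9.5, 0.03, 'outer') [ 56. 296.]
('front', 9.5, 0, 'inner') [362. 118.]
('front', 9.5, 0, 'outer') [450. 119.]
('front', 9.5, 0.03, 'inner') [376. 176.]
('front', 9.5, 0.03, 'outer') [479. 177.]
('front', -9.5, 0, 'inner') [360. 223.]
('front', -9.5, 0, 'outer') [446. 223.]
('front', -9.5, 0.03, 'inner') [373. 297.]
('front', -9.5, 0.03, 'outer') [474. 297.]
handle rear top L [146. 165.]
handle front top L [273. 165.]
handle front top C [273. 251.]
base [176.  75.]
tab front pressed [737.  94.]
housing rear [176.  69.]
hous front [721.  51.]
```

```bash
python3 - <<'E'
from h import *
w=cams.camera('wrist')[185:345,190:400,::-1]
w=(255*(w/255.)**.45).astype('uint8')
cv2.imwrite('pics/w9.png',cv2.resize(w,None,fx=3.7,fy=3.7,interpolation=cv2.INTER_CUBIC))
tcp()
E
```

```text
t 10.70 crate x -210.3 y 0.5 z 153.0  fu -21.0 fv 1.1 fz 20.1 width 32.2
```

View pics/w9.png

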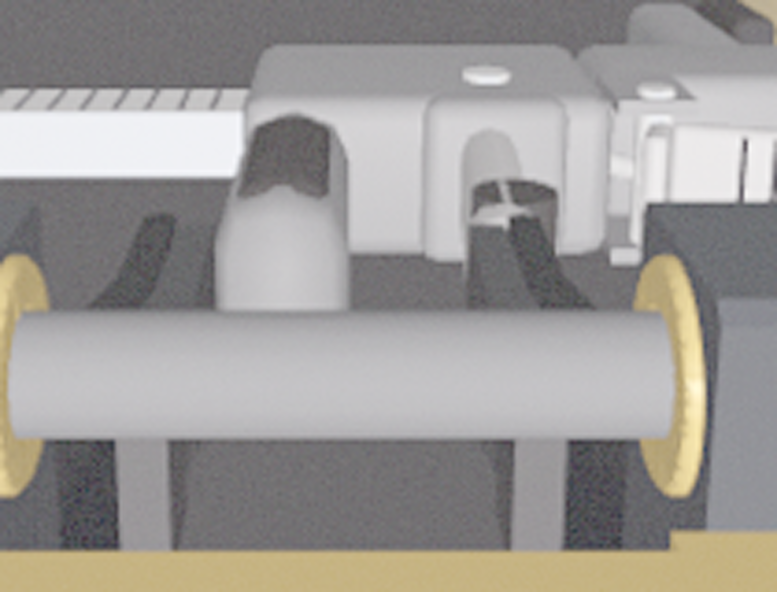

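```bash
python3 - <<'E'
import cv2,numpy as np
def br(f,box,k,o):
    w=cv2.imread(f)[box[0]:box[1],box[2]:box[3]];w=(255*(w/255.)**.4).astype('uint8')
    cv2.imwrite(o,cv2.resize(w,None,fx=k,fy=k,interpolation=cv2.INTER_CUBIC))
br('pics/w3.png',(170,345,130,430),2.6,'pics/w3b.png')
w=cv2.imread('pics/s8.png');cv2.imwrite('pics/s8b.png',(255*(w/255.)**.4).astype('uint8'))
w=cv2.imread('pics/s3.png');cv2.imwrite('pics/s3b.png',(255*(w/255.)**.4).astype('uint8'))
E
```

```text
(no output)
```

View pics/w3b.png

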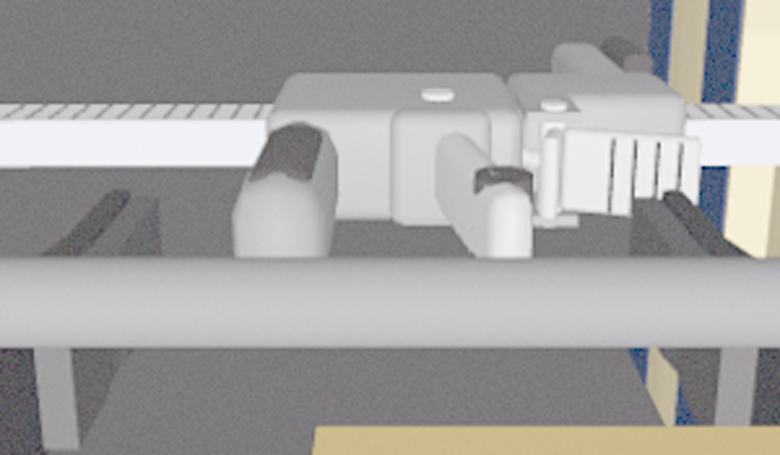

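View pics/s8b.png

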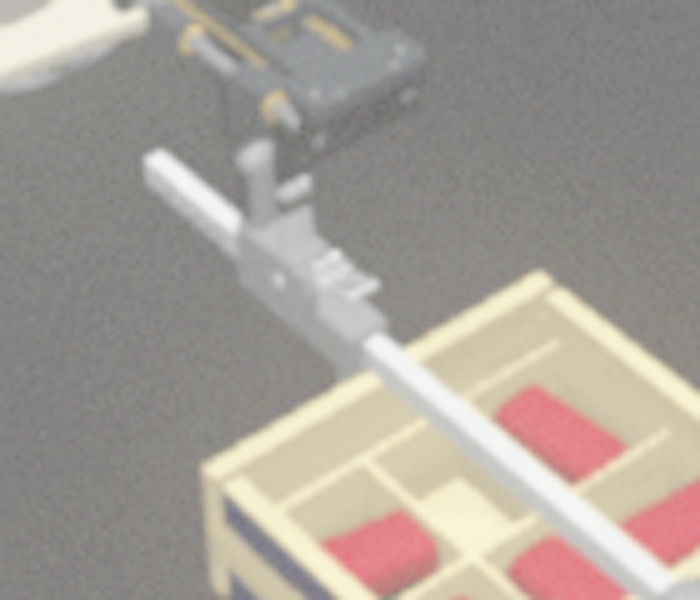

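View pics/s3b.png

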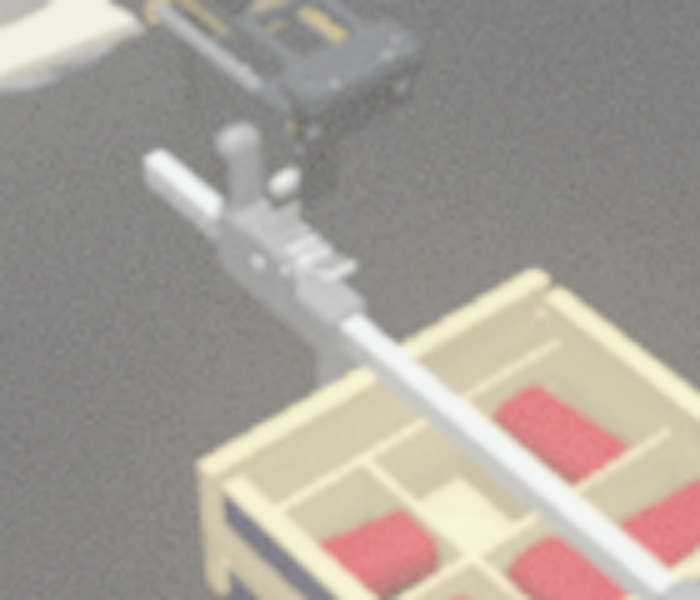

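arm_command:
  increments:
    - {"dx": 0, "dy": 0.003, "dz": 0, "spin": 0, "gripper": 84}
    - {"dx": 0, "dy": 0.004, "dz": 0, "spin": 0, "gripper": 84}
    - {"dx": 0, "dy": 0.004, "dz": 0, "spin": 0, "gripper": 84}
    - {"dx": 0, "dy": 0, "dz": 0, "spin": 0, "gripper": 84}
    - {"dx": 0, "dy": 0, "dz": 0.003, "spin": 0, "gripper": 84}
    - {"dx": 0, "dy": 0, "dz": 0.003, "spin": 0, "gripper": 84}
    - {"dx": 0, "dy": 0, "dz": 0.003, "spin": 0, "gripper": 84}
    - {"dx": 0, "dy": 0, "dz": 0, "spin": 0, "gripper": 84}
  grip_force: 20

```text
time: 11.7
ee_pos: [0.4876, -0.0326, 0.1432]
eef_rot: [0.669, 0.743, -0.0, -0.0]
ft_force: [-0.3, -1.2, -0.8]
width: 0.0727
```

```bash
python3 - <<'E'
from h import *
tcp()
s=read_state();p=np.array(s['ee_pos']);w=s['width']/2
for z in (0,.02,.03):
  for sg in (-1,1): print(z,sg,proj('wrist',p+np.r_[U*sg*w+V*.0095,z]).round(1), proj('scene',p+np.r_[U*sg*(w+.015)+V*.0095,z]).round(1))
im=cams.camera('wrist')[:,:,::-1]; cv2.imwrite('pics/w10.png',im)
w=im[170:345,130:430];w=(255*(w/255.)**.4).astype('uint8')
cv2.imwrite('pics/w10b.png',cv2.resize(w,None,fx=2.6,fy=2.6,interpolation=cv2.INTER_CUBIC))
tcp()
E
```

```text
t 11.70 crate x -196.5 y 0.6 z 143.2  fu -0.4 fv -1.2 fz -0.8 width 72.7
0 -1 [[216.  225.6]] [[238.6 174.2]]
0 1 [[345.5 225.9]] [[261.1 192.8]]
0.02 -1 [[209.  236.7]] [[238.2 168.8]]
0.02 1 [[352.3 237. ]] [[260.9 187.4]]
0.03 -1 [[204.9 243.1]] [[238.1 166.1]]
0.03 1 [[356.2 243.5]] [[260.9 184.6]]
t 11.75 crate x -196.4 y 0.7 z 143.4  fu -1.1 fv 0.2 fz 0.8 width 73.0
```

View pics/w10b.png

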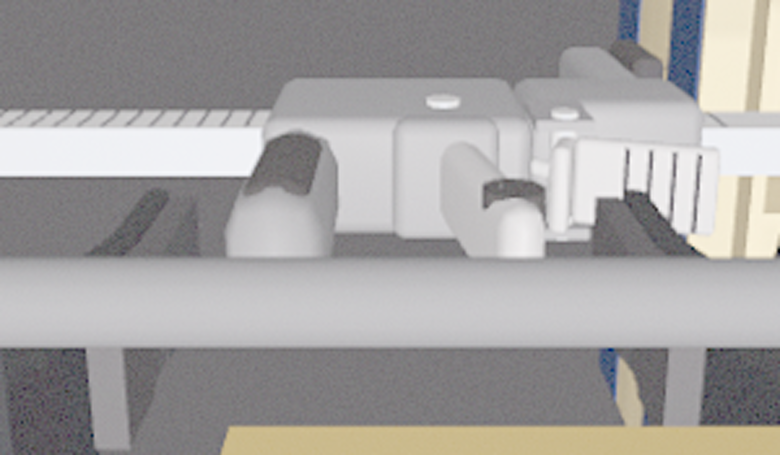

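arm_command:
  increments:
    - {"dx": 0, "dy": 0, "dz": 0.002, "spin": 0, "gripper": 84}
    - {"dx": 0, "dy": 0, "dz": 0.002, "spin": 0, "gripper": 84}
    - {"dx": 0, "dy": 0, "dz": 0.002, "spin": 0, "gripper": 84}
    - {"dx": 0, "dy": 0, "dz": 0.002, "spin": 0, "gripper": 84}
    - {"dx": 0, "dy": 0, "dz": 0, "spin": 0, "gripper": 84}
    - {"dx": 0, "dy": 0, "dz": 0, "spin": 0, "gripper": 84}
    - {"dx": 0, "dy": 0, "dz": 0, "spin": 0, "gripper": 84}
    - {"dx": 0, "dy": 0, "dz": 0, "spin": 0, "gripper": 84}
  grip_force: 20

```text
time: 12.75
ee_pos: [0.4878, -0.0326, 0.1356]
eef_rot: [0.669, 0.743, 0.0, 0.0]
ft_force: [0.5, -0.2, -0.2]
width: 0.0729
```

```bash
python3 - <<'E'
from h import *
tcp()
s=read_state();p=np.array(s['ee_pos']);w=s['width']/2
for z in (0,.02,.03):
  for sg in (-1,1): print(z,sg,proj('wrist',p+np.r_[U*sg*w+V*.0095,z]).round(1), proj('scene',p+np.r_[U*sg*(w+.015)+V*.0095,z]).round(1))
im=cams.camera('wrist')[:,:,::-1]; cv2.imwrite('pics/w11.png',im)
w=im[170:345,130:430];w=(255*(w/255.)**.4).astype('uint8')
cv2.imwrite('pics/w11b.png',cv2.resize(w,None,fx=2.6,fy=2.6,interpolation=cv2.INTER_CUBIC))
c=cams.camera('scene')[140:240,200:300,::-1]
c=(255*(c/255.)**.5).astype('uint8')
cv2.imwrite('pics/s11.png',cv2.resize(c,None,fx=6,fy=6,interpolation=cv2.INTER_CUBIC))
tcp()
E
```

```text
t 12.75 crate x -196.3 y 0.6 z 135.6  fu 0.5 fv -0.2 fz -0.2 width 72.9
0 -1 [[215.8 225.6]] [[238.7 176.3]]
0 1 [[345.7 225.9]] [[261.2 194.9]]
0.02 -1 [[208.8 236.7]] [[238.4 170.9]]
0.02 1 [[352.5 237. ]] [[261.1 189.5]]
0.03 -1 [[204.7 243.1]] [[238.2 168.2]]
0.03 1 [[356.4 243.5]] [[261.  186.8]]
t 12.85 crate x -196.3 y 0.6 z 135.6  fu -0.0 fv 0.2 fz 0.3 width 73.1
```

View pics/w11b.png

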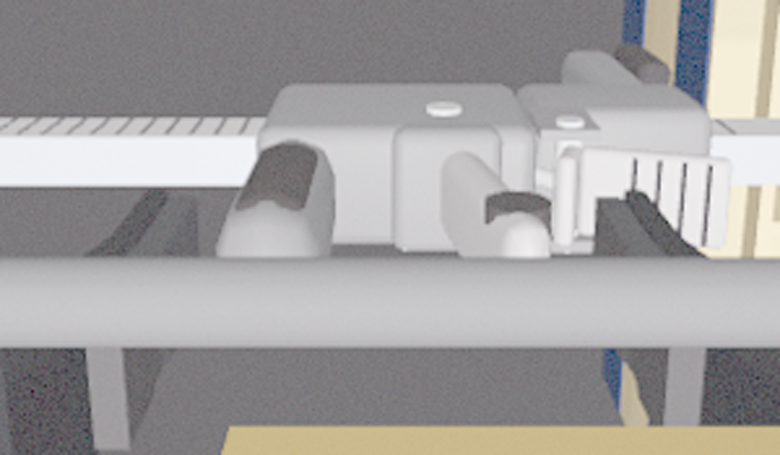

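View pics/s11.png

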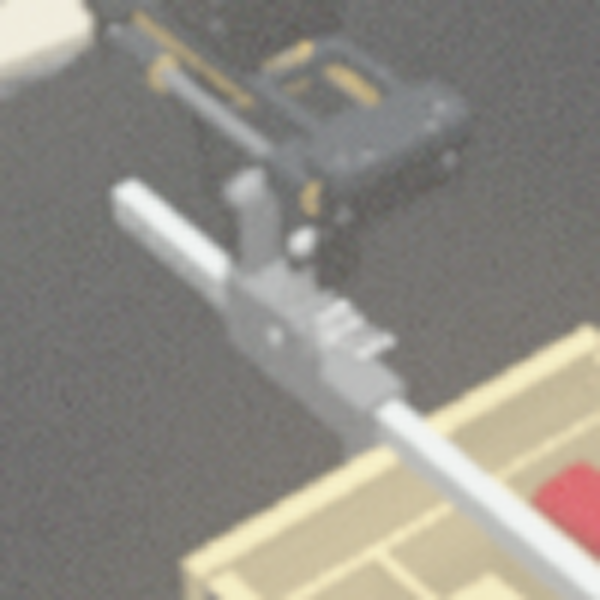

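arm_command:
  increments:
    - {"dx": 0, "dy": 0, "dz": 0.002, "spin": 0, "gripper": 84}
    - {"dx": 0, "dy": 0, "dz": 0.002, "spin": 0, "gripper": 84}
    - {"dx": 0, "dy": 0, "dz": 0.002, "spin": 0, "gripper": 84}
    - {"dx": 0, "dy": 0, "dz": 0.002, "spin": 0, "gripper": 84}
    - {"dx": 0, "dy": 0, "dz": 0.002, "spin": 0, "gripper": 84}
    - {"dx": 0, "dy": 0, "dz": 0.001, "spin": 0, "gripper": 84}
    - {"dx": 0, "dy": 0, "dz": 0, "spin": 0, "gripper": 84}
    - {"dx": 0, "dy": 0, "dz": 0, "spin": 0, "gripper": 84}
  grip_force: 20

```text
time: 13.85
ee_pos: [0.4879, -0.0326, 0.1246]
eef_rot: [0.669, 0.743, 0.0, 0.0]
ft_force: [0.3, 0.2, 0.1]
width: 0.073
```

```bash
python3 - <<'E'
from h import *
tcp()
im=cams.camera('wrist')[:,:,::-1]; cv2.imwrite('pics/w12.png',im)
w=im[170:345,130:430];w=(255*(w/255.)**.4).astype('uint8')
cv2.imwrite('pics/w12b.png',cv2.resize(w,None,fx=2.6,fy=2.6,interpolation=cv2.INTER_CUBIC))
c=cams.camera('scene')[140:240,200:300,::-1]
c=(255*(c/255.)**.5).astype('uint8')
cv2.imwrite('pics/s12.png',cv2.resize(c,None,fx=6,fy=6,interpolation=cv2.INTER_CUBIC))
tcp()
E
```

```text
t 13.85 crate x -196.3 y 0.6 z 124.6  fu 0.3 fv 0.2 fz 0.1 width 73.0
t 13.95 crate x -196.3 y 0.6 z 124.6  fu -0.5 fv 0.6 fz 0.8 width 73.1
```

View pics/w12b.png

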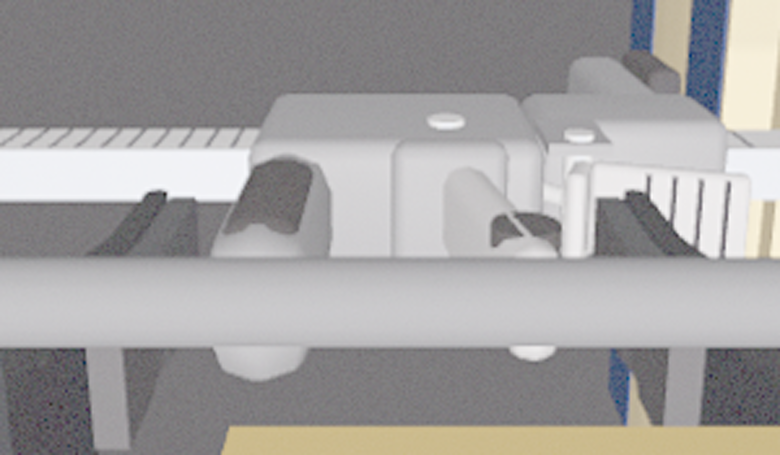

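View pics/s12.png

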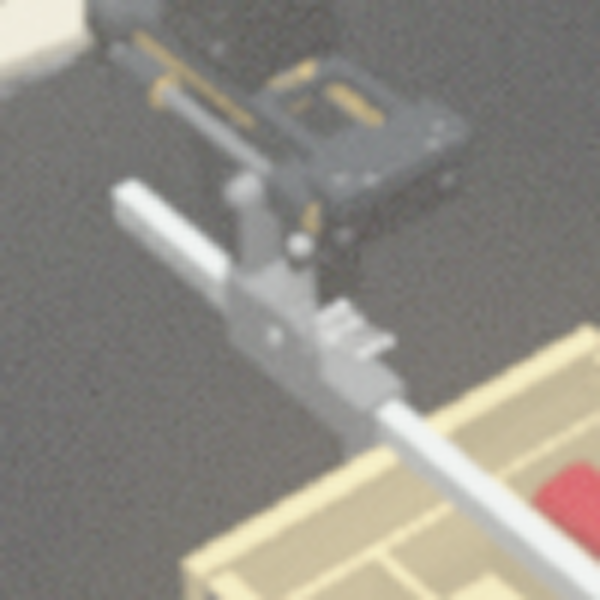

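arm_command:
  increments:
    - {"dx": 0, "dy": 0, "dz": 0.003, "spin": 0, "gripper": 76}
    - {"dx": 0, "dy": 0, "dz": 0, "spin": 0, "gripper": 69}
    - {"dx": 0, "dy": -0.001, "dz": 0, "spin": 0, "gripper": 64}
    - {"dx": 0, "dy": -0.0015, "dz": 0, "spin": 0, "gripper": 59}
    - {"dx": 0, "dy": -0.0015, "dz": 0, "spin": 0, "gripper": 54}
    - {"dx": 0, "dy": -0.0015, "dz": 0, "spin": 0, "gripper": 49}
    - {"dx": 0, "dy": -0.0015, "dz": 0, "spin": 0, "gripper": 45}
    - {"dx": 0, "dy": 0, "dz": 0, "spin": 0, "gripper": 42}
  grip_force: 20

```text
time: 14.95
ee_pos: [0.48, -0.0334, 0.1215]
eef_rot: [0.669, 0.743, -0.001, -0.0]
ft_force: [-4.9, 0.6, 4.2]
width: 0.0396
```

```bash
python3 - <<'E'
from h import *
tcp()
im=cams.camera('wrist')[:,:,::-1]
w=im[170:345,130:430];w=(255*(w/255.)**.4).astype('uint8')
cv2.imwrite('pics/w13b.png',cv2.resize(w,None,fx=2.6,fy=2.6,interpolation=cv2.INTER_CUBIC))
tcp()
E
```

```text
t 14.95 crate x -204.2 y 0.6 z 121.5  fu -4.8 fv 1.1 fz 4.2 width 39.6
t 15.00 crate x -204.1 y 0.6 z 121.5  fu -6.0 fv 0.9 fz 4.0 width 40.0
```

View pics/w13b.png

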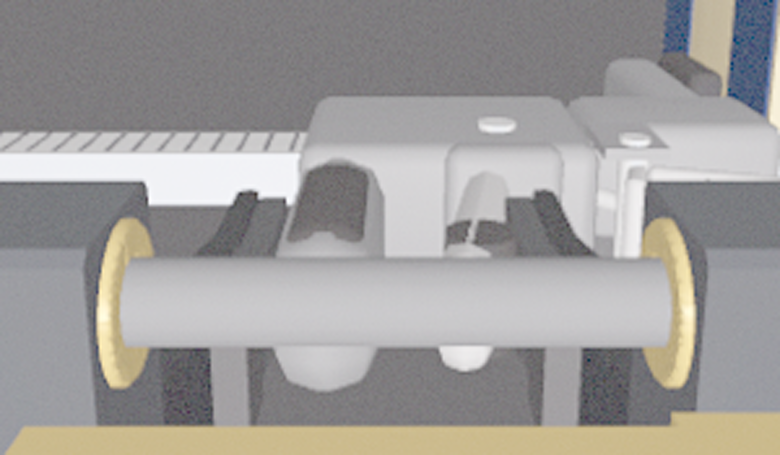

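arm_command:
  increments:
    - {"dx": 0, "dy": 0.003, "dz": 0, "spin": 0, "gripper": 60}
    - {"dx": 0, "dy": 0.003, "dz": 0, "spin": 0, "gripper": 74}
    - {"dx": 0, "dy": 0.003, "dz": 0, "spin": 0, "gripper": 76}
    - {"dx": 0, "dy": 0, "dz": 0, "spin": 0, "gripper": 76}
    - {"dx": 0, "dy": -0.001, "dz": 0, "spin": 0, "gripper": 69}
    - {"dx": 0, "dy": -0.001, "dz": 0, "spin": 0, "gripper": 64}
    - {"dx": 0, "dy": -0.001, "dz": 0, "spin": 0, "gripper": 60}
    - {"dx": 0, "dy": -0.001, "dz": 0, "spin": 0, "gripper": 56}
  grip_force: 20

```text
time: 16.0
ee_pos: [0.4854, -0.0329, 0.1219]
eef_rot: [0.669, 0.743, -0.0, -0.0]
ft_force: [-2.4, -0.6, 6.6]
width: 0.0507
```

```bash
python3 - <<'E'
from h import *
tcp()
E
```

```text
t 16.00 crate x -198.7 y 0.6 z 121.9  fu -2.5 fv -0.3 fz 6.6 width 50.7
```

arm_command:
  increments:
    - {"dx": 0, "dy": -0.001, "dz": 0, "spin": 0, "gripper": 52}
    - {"dx": 0, "dy": -0.001, "dz": 0, "spin": 0, "gripper": 48}
    - {"dx": 0, "dy": -0.001, "dz": 0, "spin": 0, "gripper": 45}
    - {"dx": 0, "dy": -0.0005, "dz": 0, "spin": 0, "gripper": 42}
    - {"dx": 0, "dy": 0, "dz": 0, "spin": 0, "gripper": 40}
    - {"dx": 0, "dy": 0, "dz": 0, "spin": 0, "gripper": 40}
    - {"dx": 0, "dy": 0, "dz": 0, "spin": 0, "gripper": 40}
    - {"dx": 0, "dy": 0, "dz": 0, "spin": 0, "gripper": 40}
  grip_force: 20

```text
time: 17.0
ee_pos: [0.4824, -0.0332, 0.1219]
eef_rot: [0.669, 0.743, -0.0, 0.0]
ft_force: [-2.4, -0.0, 6.6]
width: 0.0398
```

```bash
python3 - <<'E'
from h import *
tcp()
im=cams.camera('wrist')[:,:,::-1];cv2.imwrite('pics/w14.png',im)
im=cams.camera('top')[:,:,::-1];cv2.imwrite('pics/t14.png',im)
cv2.imwrite('pics/t14z.png',cv2.resize(im[190:290,230:360],None,fx=6,fy=6,interpolation=cv2.INTER_CUBIC))
tcp()
E
```

```text
t 17.00 crate x -201.8 y 0.6 z 121.9  fu -2.4 fv 0.2 fz 6.6 width 39.8
t 17.10 crate x -201.9 y 0.6 z 121.9  fu -2.9 fv 1.4 fz 5.5 width 39.9
```

View pics/w14.png

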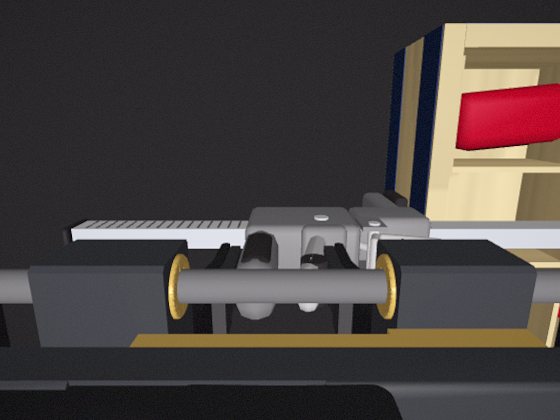

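View pics/t14z.png

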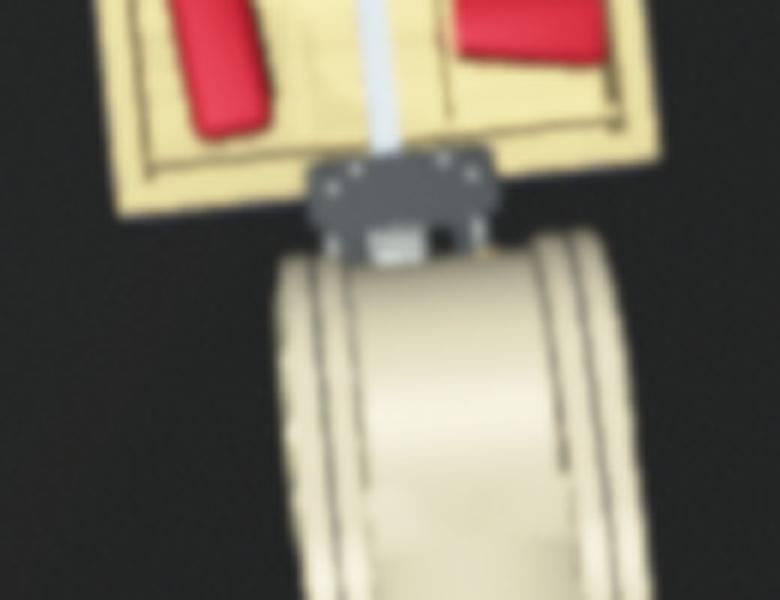

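arm_command:
  increments:
    - {"dx": 0, "dy": 0.003, "dz": 0, "spin": 0, "gripper": 60}
    - {"dx": 0, "dy": 0.003, "dz": 0, "spin": 0, "gripper": 74}
    - {"dx": 0, "dy": 0.003, "dz": 0, "spin": 0, "gripper": 76}
    - {"dx": 0, "dy": 0, "dz": 0, "spin": 0, "gripper": 76}
    - {"dx": 0, "dy": -0.001, "dz": 0, "spin": 0, "gripper": 69}
    - {"dx": 0, "dy": -0.001, "dz": 0, "spin": 0, "gripper": 64}
    - {"dx": 0, "dy": -0.001, "dz": 0, "spin": 0, "gripper": 60}
    - {"dx": 0, "dy": -0.001, "dz": 0, "spin": 0, "gripper": 56}
  grip_force: 20

```text
time: 18.1
ee_pos: [0.4878, -0.0326, 0.1222]
eef_rot: [0.669, 0.743, 0.0, 0.001]
ft_force: [2.2, -0.1, 6.2]
width: 0.0509
```

```bash
python3 - <<'E'
from h import *
tcp()
E
```

```text
t 18.10 crate x -196.4 y 0.6 z 122.2  fu 2.2 fv -0.3 fz 6.2 width 50.9
```

arm_command:
  increments:
    - {"dx": 0, "dy": -0.0005, "dz": 0, "spin": 0, "gripper": 52}
    - {"dx": 0, "dy": -0.0005, "dz": 0, "spin": 0, "gripper": 48}
    - {"dx": 0, "dy": -0.0005, "dz": 0, "spin": 0, "gripper": 44}
    - {"dx": 0, "dy": 0, "dz": 0, "spin": 0, "gripper": 40}
    - {"dx": 0, "dy": 0, "dz": 0, "spin": 0, "gripper": 40}
    - {"dx": 0, "dy": 0, "dz": 0, "spin": 0, "gripper": 40}
    - {"dx": 0, "dy": 0, "dz": 0, "spin": 0, "gripper": 40}
    - {"dx": 0, "dy": 0, "dz": 0, "spin": 0, "gripper": 40}
  grip_force: 20

```text
time: 19.1
ee_pos: [0.4849, -0.0329, 0.1222]
eef_rot: [0.669, 0.743, -0.001, -0.0]
ft_force: [-6.1, 0.5, 12.7]
width: 0.0429
```

```bash
python3 - <<'E'
from h import *
tcp()
E
```

```text
t 19.10 crate x -199.3 y 0.6 z 122.2  fu -6.0 fv 1.1 fz 12.7 width 42.9
```

arm_command:
  increments:
    - {"dx": 0, "dy": 0.003, "dz": 0, "spin": 0, "gripper": 60}
    - {"dx": 0, "dy": 0.002, "dz": 0, "spin": 0, "gripper": 74}
    - {"dx": 0, "dy": 0.002, "dz": 0, "spin": 0, "gripper": 76}
    - {"dx": 0, "dy": 0, "dz": 0, "spin": 0, "gripper": 76}
    - {"dx": 0, "dy": -0.001, "dz": 0, "spin": 0, "gripper": 69}
    - {"dx": 0, "dy": -0.001, "dz": 0, "spin": 0, "gripper": 62}
    - {"dx": 0, "dy": -0.001, "dz": 0, "spin": 0, "gripper": 56}
    - {"dx": 0, "dy": 0, "dz": 0, "spin": 0, "gripper": 50}
  grip_force: 20

```text
time: 20.1
ee_pos: [0.4875, -0.0327, 0.1216]
eef_rot: [0.669, 0.743, -0.002, -0.001]
ft_force: [-13.6, -0.6, 12.0]
width: 0.0485
```

```bash
python3 - <<'E'
from h import *
tcp()
im=cams.camera('wrist')[:,:,::-1]
w=im[170:345,130:430];w=(255*(w/255.)**.4).astype('uint8')
cv2.imwrite('pics/w15b.png',cv2.resize(w,None,fx=2.6,fy=2.6,interpolation=cv2.INTER_CUBIC))
tcp()
E
```

```text
t 20.10 crate x -196.7 y 0.6 z 121.6  fu -13.6 fv 0.8 fz 12.0 width 48.5
t 20.15 crate x -196.8 y 0.6 z 121.6  fu -14.9 fv 1.3 fz 13.9 width 48.4
```

View pics/w15b.png

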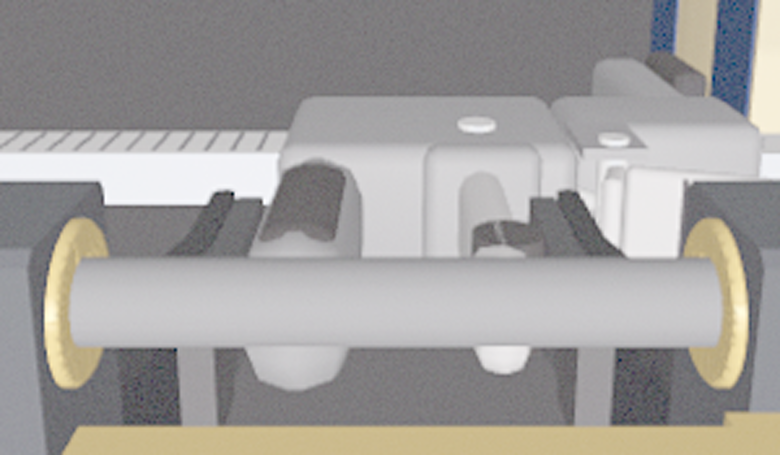

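arm_command:
  increments:
    - {"dx": 0, "dy": -0.001, "dz": 0, "spin": 0, "gripper": 56}
    - {"dx": 0, "dy": 0.001, "dz": 0, "spin": 0, "gripper": 66}
    - {"dx": 0, "dy": 0.002, "dz": 0, "spin": 0, "gripper": 76}
    - {"dx": 0, "dy": 0.001, "dz": 0, "spin": 0, "gripper": 86}
    - {"dx": 0, "dy": 0, "dz": -0.01, "spin": 0, "gripper": 88}
    - {"dx": 0, "dy": 0, "dz": -0.02, "spin": 0, "gripper": 88}
    - {"dx": 0, "dy": 0, "dz": -0.02, "spin": 0, "gripper": 88}
    - {"dx": 0, "dy": 0, "dz": 0, "spin": 0, "gripper": 60}
  grip_force: 20

```text
time: 21.15
ee_pos: [0.4938, -0.0321, 0.1733]
eef_rot: [0.669, 0.743, 0.001, 0.001]
ft_force: [0.6, -0.4, 0.1]
width: 0.072
```

```bash
python3 - <<'E'
from h import *
tcp()
i=cams.camera_info('wrist')
im=cams.camera('wrist')[:,:,::-1];cv2.imwrite('pics/w16.png',im)
import pickle;pickle.dump(i,open('w16.pkl','wb'))
tcp()
for H in (-109,):
  for x,y,z,n in ((-112,13,40,'hous rear'),(-43,10,40,'tab hinge'),(-12,10,50,'tab front'),(-6,14,24,'h front')):
    print(n,proj('w',W(H+x,y,.095+z/1000),i).round(1))
for x in (-110,-98):
  print(x,proj('w',W(x,110,.095),i).round(1))
E
```

```text
t 21.15 crate x -190.3 y 0.5 z 173.3  fu 0.6 fv -0.4 fz 0.1 width 72.0
t 21.20 crate x -191.0 y 0.5 z 172.1  fu -0.7 fv -0.2 fz -0.8 width 69.0
hous rear [[234.4 205.1]]
tab hinge [[338.3 209.7]]
tab front [[389.3 213.5]]
h front [[387.4 198.8]]
-110 [[394.9  58.4]]
-98 [[411.9  58.5]]
```

View pics/w16.png

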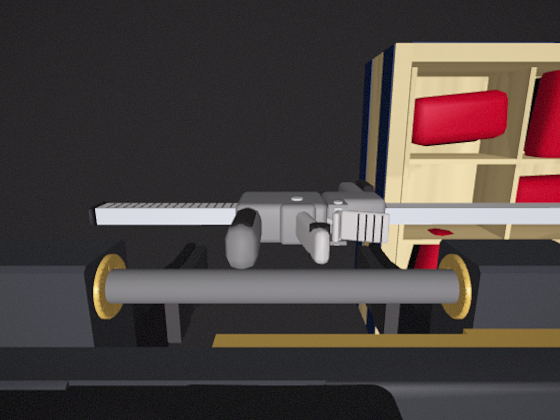

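arm_command:
  increments:
    - {"dx": 0, "dy": 0.015, "dz": 0, "spin": 0, "gripper": 40}
    - {"dx": 0, "dy": 0.02, "dz": 0, "spin": 0, "gripper": 20}
    - {"dx": 0, "dy": 0.02, "dz": 0, "spin": 0, "gripper": 0}
    - {"dx": 0, "dy": 0.004, "dz": 0, "spin": 0, "gripper": 0}
    - {"dx": 0, "dy": 0, "dz": 0, "spin": 0, "gripper": 0}
    - {"dx": 0, "dy": 0, "dz": 0, "spin": 0, "gripper": 0}
    - {"dx": 0, "dy": 0, "dz": 0, "spin": 0, "gripper": 0}
    - {"dx": 0, "dy": 0, "dz": 0, "spin": 0, "gripper": 0}
  grip_force: 10

```text
time: 22.2
ee_pos: [0.5513, -0.0261, 0.1717]
eef_rot: [0.669, 0.743, -0.0, 0.0]
ft_force: [-1.0, -0.3, -0.1]
width: 0.0007
```

```bash
python3 - <<'E'
from h import *
tcp()
s=read_state();p=np.array(s['ee_pos'])
for z in (0,.015,.032):
  for sg in (-1,1): print(z,sg,((proj('wrist',p+np.r_[U*sg*.015+V*.0095,z])-[200,150])*4).round(1))
im=cams.camera('wrist')[:,:,::-1];cv2.imwrite('pics/w17.png',im)
w=im[150:290,200:390];w=(255*(w/255.)**.4).astype('uint8')
cv2.imwrite('pics/w17b.png',cv2.resize(w,None,fx=4,fy=4,interpolation=cv2.INTER_CUBIC))
c=cams.camera('scene')[140:240,200:300,::-1]
c=(255*(c/255.)**.5).astype('uint8')
cv2.imwrite('pics/s17.png',cv2.resize(c,None,fx=6,fy=6,interpolation=cv2.INTER_CUBIC))
tcp()
E
```

```text
t 22.20 crate x -132.5 y 0.7 z 171.7  fu -1.0 fv -0.2 fz -0.1 width 0.7
0 -1 [[216.2 302.8]]
0 1 [[429.9 303.2]]
0.015 -1 [[207.6 335.2]]
0.015 1 [[437.9 335.6]]
0.032 -1 [[196.1 378.5]]
0.032 1 [[448.7 379.1]]
t 22.30 crate x -132.4 y 0.7 z 171.7  fu 0.2 fv -0.0 fz -0.3 width 1.1
```

View pics/w17b.png

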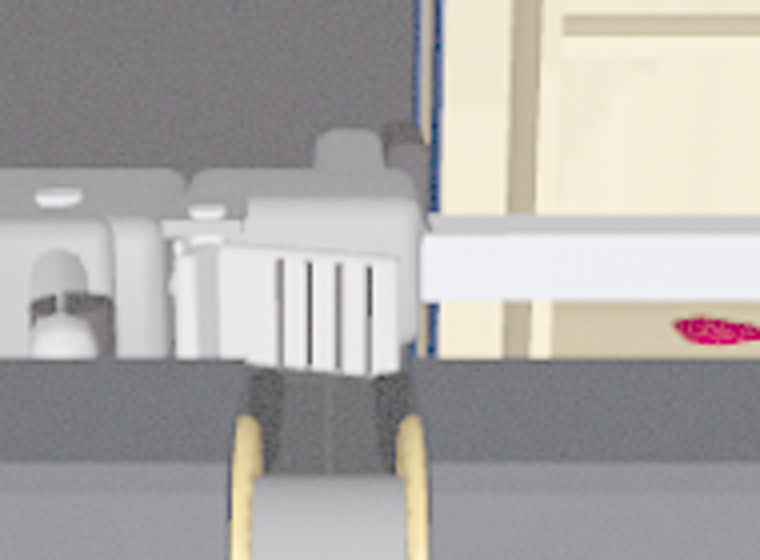

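View pics/s17.png

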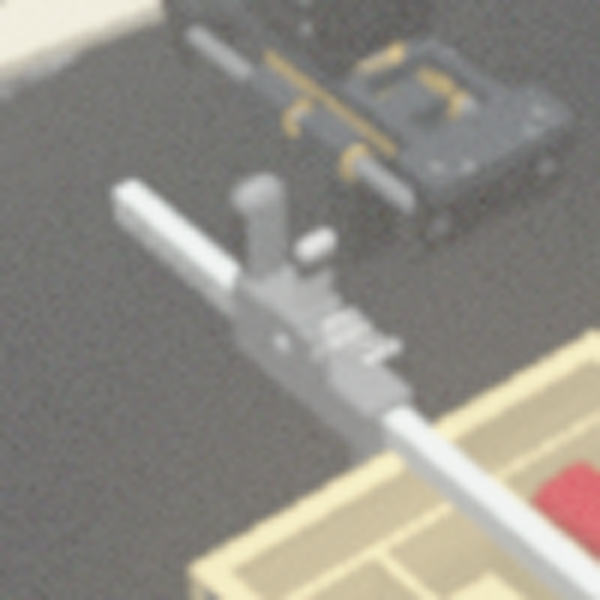

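arm_command:
  increments:
    - {"dx": 0, "dy": 0, "dz": 0.02, "spin": 0, "gripper": 0}
    - {"dx": 0, "dy": 0, "dz": 0.02, "spin": 0, "gripper": 0}
    - {"dx": 0, "dy": 0, "dz": 0.01, "spin": 0, "gripper": 0}
    - {"dx": 0, "dy": 0, "dz": 0.003, "spin": 0, "gripper": 0}
    - {"dx": 0, "dy": 0, "dz": 0.003, "spin": 0, "gripper": 0}
    - {"dx": 0, "dy": 0, "dz": 0.003, "spin": 0, "gripper": 0}
    - {"dx": 0, "dy": 0, "dz": 0.002, "spin": 0, "gripper": 0}
    - {"dx": 0, "dy": 0, "dz": 0, "spin": 0, "gripper": 0}
  grip_force: 10

```text
time: 23.3
ee_pos: [0.5521, -0.0259, 0.111]
eef_rot: [0.669, 0.743, 0.0, 0.001]
ft_force: [1.5, -0.6, 2.7]
width: 0.0007
```

```bash
python3 - <<'E'
from h import *
tcp()
im=cams.camera('wrist')[:,:,::-1];cv2.imwrite('pics/w18.png',im)
w=im[150:290,200:390];w=(255*(w/255.)**.4).astype('uint8')
cv2.imwrite('pics/w18b.png',cv2.resize(w,None,fx=4,fy=4,interpolation=cv2.INTER_CUBIC))
tcp()
E
```

```text
t 23.30 crate x -131.8 y 0.7 z 111.0  fu 1.4 fv -0.7 fz 2.7 width 0.7
t 23.35 crate x -131.9 y 0.7 z 111.0  fu 1.6 fv 0.0 fz 3.8 width 0.6
```

View pics/w18b.png

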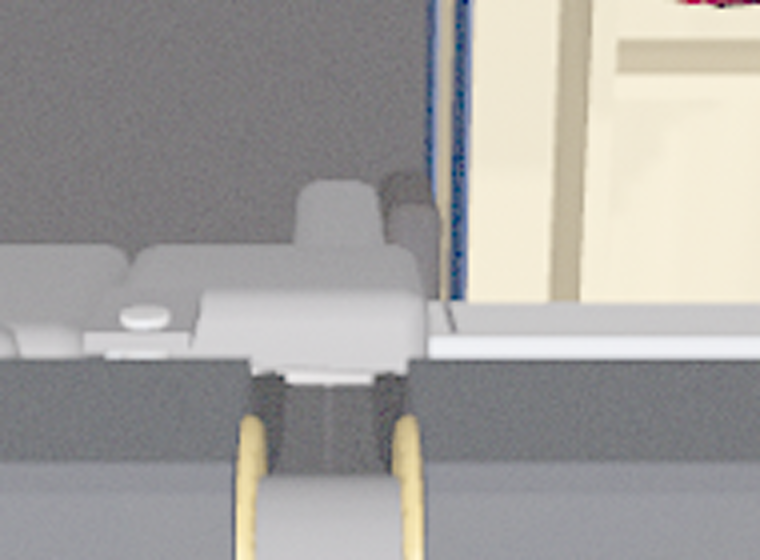

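arm_command:
  increments:
    - {"dx": 0, "dy": 0, "dz": 0.002, "spin": 0, "gripper": 0}
    - {"dx": 0, "dy": 0, "dz": 0.002, "spin": 0, "gripper": 0}
    - {"dx": 0, "dy": 0, "dz": 0.001, "spin": 0, "gripper": 0}
    - {"dx": 0, "dy": 0, "dz": 0.001, "spin": 0, "gripper": 0}
    - {"dx": 0, "dy": 0, "dz": 0, "spin": 0, "gripper": 0}
    - {"dx": 0, "dy": 0, "dz": 0, "spin": 0, "gripper": 0}
    - {"dx": 0, "dy": 0, "dz": 0, "spin": 0, "gripper": 0}
    - {"dx": 0, "dy": 0, "dz": 0, "spin": 0, "gripper": 0}
  grip_force: 10

```text
time: 24.35
ee_pos: [0.5517, -0.0259, 0.1053]
eef_rot: [0.669, 0.743, 0.0, 0.0]
ft_force: [-0.7, 0.1, 10.7]
width: 0.0006
```

```bash
python3 - <<'E'
from h import *
tcp()
E
```

```text
t 24.35 crate x -132.1 y 0.7 z 105.3  fu -0.7 fv 0.2 fz 10.7 width 0.6
```

arm_command:
  increments:
    - {"dx": 0, "dy": -0.004, "dz": 0, "spin": 0, "gripper": 0}
    - {"dx": 0, "dy": -0.004, "dz": 0, "spin": 0, "gripper": 0}
    - {"dx": 0, "dy": -0.005, "dz": 0, "spin": 0, "gripper": 0}
    - {"dx": 0, "dy": -0.005, "dz": 0, "spin": 0, "gripper": 0}
    - {"dx": 0, "dy": -0.005, "dz": 0, "spin": 0, "gripper": 0}
    - {"dx": 0, "dy": -0.005, "dz": 0, "spin": 0, "gripper": 0}
    - {"dx": 0, "dy": -0.005, "dz": 0, "spin": 0, "gripper": 0}
    - {"dx": 0, "dy": 0, "dz": 0, "spin": 0, "gripper": 0}
  grip_force: 10

```text
time: 25.35
ee_pos: [0.5187, -0.0294, 0.1053]
eef_rot: [0.669, 0.743, 0.0, 0.0]
ft_force: [-1.9, 0.5, 11.2]
width: 0.0005
```

```bash
python3 - <<'E'
from h import *
tcp()
im=cams.camera('wrist')[:,:,::-1];cv2.imwrite('pics/w19.png',im)
tcp()
E
```

```text
t 25.35 crate x -165.3 y 0.6 z 105.3  fu -1.9 fv 0.7 fz 11.2 width 0.5
t 25.40 crate x -165.3 y 0.6 z 105.3  fu -1.4 fv 0.7 fz 11.3 width 0.2
```

View pics/w19.png

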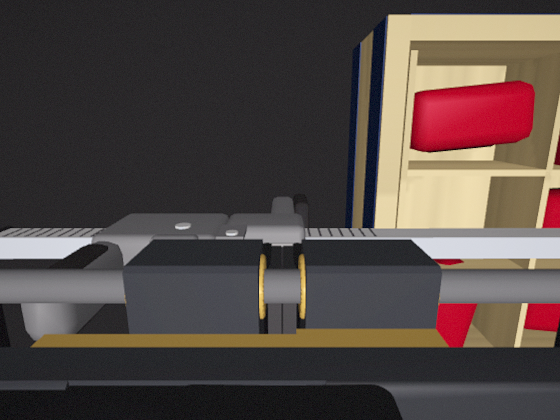

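arm_command:
  increments:
    - {"dx": 0, "dy": -0.004, "dz": 0, "spin": 0, "gripper": 0}
    - {"dx": 0, "dy": -0.004, "dz": 0, "spin": 0, "gripper": 0}
    - {"dx": 0, "dy": -0.004, "dz": 0, "spin": 0, "gripper": 0}
    - {"dx": 0, "dy": 0, "dz": 0, "spin": 0, "gripper": 0}
    - {"dx": 0, "dy": 0, "dz": -0.004, "spin": 0, "gripper": 0}
    - {"dx": 0, "dy": 0, "dz": -0.02, "spin": 0, "gripper": 0}
    - {"dx": 0, "dy": 0, "dz": -0.05, "spin": 0, "gripper": 0}
    - {"dx": 0, "dy": 0, "dz": -0.05, "spin": 0, "gripper": 0}
  grip_force: 10

```text
time: 26.4
ee_pos: [0.5056, -0.0306, 0.2291]
eef_rot: [0.669, 0.743, -0.001, -0.001]
ft_force: [0.8, 0.3, 0.4]
width: 0.0005
```

arm_command:
  increments:
    - {"dx": 0, "dy": 0, "dz": -0.03, "spin": 0, "gripper": 0}
    - {"dx": -0.02, "dy": -0.02, "dz": -0.03, "spin": 0, "gripper": 0}
    - {"dx": -0.03, "dy": -0.03, "dz": 0, "spin": 0, "gripper": 0}
    - {"dx": -0.03, "dy": 0, "dz": 0, "spin": 0, "gripper": 0}
    - {"dx": 0, "dy": 0, "dz": 0, "spin": 0, "gripper": 0}
    - {"dx": 0, "dy": 0, "dz": 0, "spin": 0, "gripper": 0}
    - {"dx": 0, "dy": 0, "dz": 0, "spin": 0, "gripper": 0}
    - {"dx": 0, "dy": 0, "dz": 0, "spin": 0, "gripper": 0}
  grip_force: 10

```text
time: 27.4
ee_pos: [0.4653, -0.1147, 0.2885]
eef_rot: [0.669, 0.743, -0.0, -0.0]
ft_force: [-0.3, -0.5, -1.2]
width: 0.0004
```

```bash
python3 - <<'E'
from h import *
import pickle
tcp()
i=cams.camera_info('wrist');pickle.dump(i,open('w20.pkl','wb'))
im=cams.camera('wrist')[:,:,::-1];cv2.imwrite('pics/w20.png',im)
im=cams.camera('top')[:,:,::-1];cv2.imwrite('pics/t20.png',im)
c=cams.camera('scene')[:,:,::-1];cv2.imwrite('pics/s20.png',c);cv2.imwrite('pics/s20z.png',cv2.resize(c[150:300,200:370],None,fx=4,fy=4,interpolation=cv2.INTER_CUBIC))
for x in (-110,-98): print(x,proj('w',W(x,105,.095),i).round(1))
E
```

```text
t 27.40 crate x -227.1 y -78.8 z 288.5  fu -0.4 fv -0.5 fz -1.2 width 0.4
-110 [[403.2  -3.7]]
-98 [[415.7  -3.6]]
```

View pics/w20.png

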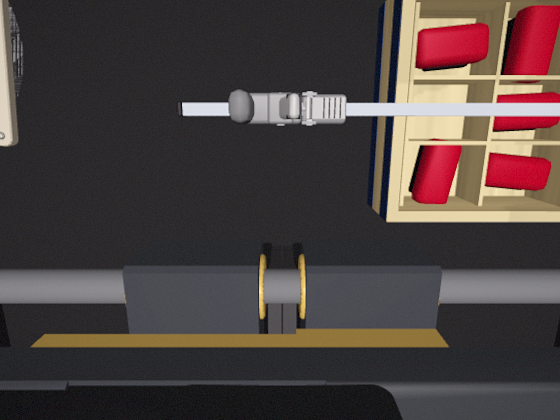

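View pics/s20z.png

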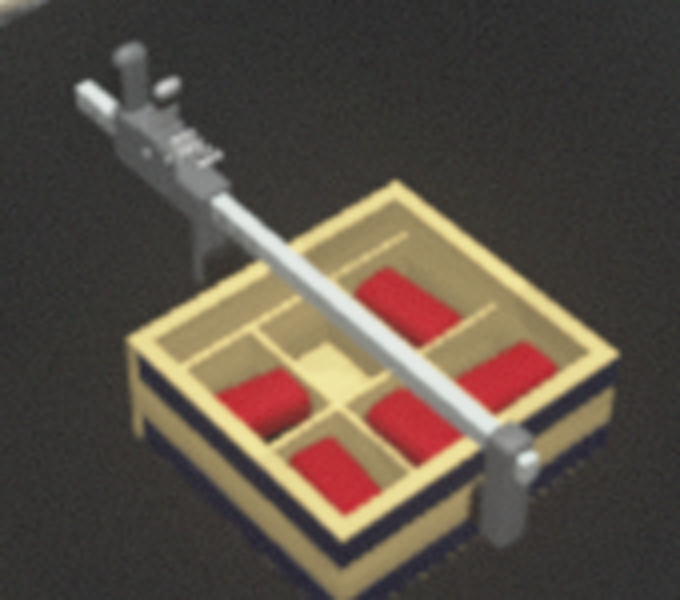

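View pics/t20.png

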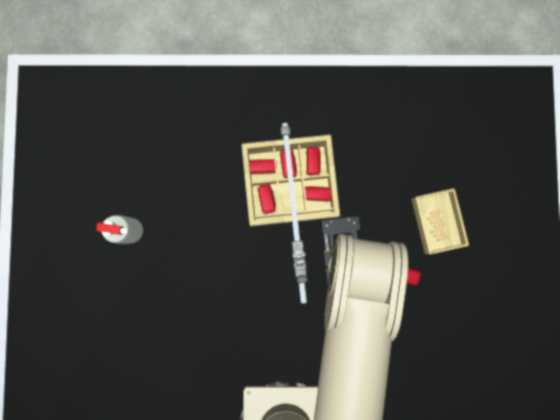

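```bash
python3 -c "
from bench import job
print(job.close_job())"
```

```text
the job is handed in; nothing more can be done
None
```

The job is handed in at about 27 s of the 67 s allowed. The end board is home, the clamp was nipped and released, and the head stands clear with nothing touching it. The hand-in gives no verdict, and I could not read the joint angles, jaw force or gap directly.

**Strokes:** I squeezed the trigger with a 20 N grip, stroke by stroke. The last two strokes stalled early, at 42.9 mm and then 48.5 mm of finger opening instead of the full-squeeze 39 to 40 mm. That fits a home board nipped at about 40 N. On the final stroke the arm itself was pushing about 14 N on the head, so the jaw may have reached about 54 N (estimated), closer to the 60 N limit than I wanted.

**Release:** I pressed the tab down to about full travel (about 11 N) and drew the head back by the rib. I then lifted off.

**Last checks:**
- **Board:** flush with the crate walls in both the wrist and scene pictures.
- **Jaw:** roughly 40 mm clear of the board.
- **Trigger and tab:** both look sprung back.
- **Forces on the tool:** near zero.
- **Other things on the case:** the bottle and tray are unmoved in the top picture. The arm partly hid the viewer, but its visible edge was where it started.

**What disagreed:** the visible fingertips sit about 32 mm behind the reported TCP (the stated end of the fingers). Because of this, my first six strokes only caught the very top of the trigger, and I lowered the gripper by about 32 mm before finishing.

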